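# Lay out a ukulele's bracing on its two plates

## Task

Lay this ukulele's braces out dry, each flat on its foot, centred in its pencilled outline and square across the plate: on the back (dark, no hole) the longest bar across the wide lower bout and the shortest across the narrow upper bout; on the soundboard (golden, with the hole) the flat maple patch across the lower bout and the middle-length bar between the hole and the patch. Stand the brass weight upright on the middle of the patch to hold it flat; it must never rest on the bare wood of either plate. Leave the finger plane and the glue brush where they lie.

Things in the scene. Friction and masses are not known exactly. Their poses are not given: they have to be found in the camera images.
- soundboard: Golden spruce plate, hole 50 mm wide at x = +36, fixed on a 9 mm board 4 mm larger all round, at any yaw, left or right. 240 mm long, 170 wide (lower bout), 108 (waist), 128 (upper bout). Origin: underside, mid-length; x along the centre line to the neck end (narrow bout), y across; top at z = 12 mm. Pencilled outlines, long across (y), centred at y = 0: 122 x 14 at x = -4 (bar), 74 x 36 at x = -58 (patch).
- back: Dark mahogany plate, no hole, fixed on a 9 mm board 4 mm larger all round, at any yaw, left or right. 240 mm long, 170 wide (lower bout), 108 (waist), 128 (upper bout). Origin: underside, mid-length; x along the centre line to the neck end (narrow bout), y across; top at z = 12 mm. Pencilled outlines, long across (y), centred at y = 0: 152 x 11 at x = -45 (long bar), 92 x 11 at x = +62 (short).
- long_bar_mid (a point): Longest brace: pale spruce bar 150 mm long, 9 wide, 14 tall, flat foot, rounded crown, last 22 mm of each end tapering to 5 mm tall, 11 to 17 g. Lies foot down on the bench, length within 0.3 rad of world x; neighbours' centre lines as near as 80 mm. Point: its centre, half-way up; x along it, z up.
- short_bar_mid (a point): Shortest brace: pale spruce bar 90 mm long, 9 wide, 14 tall, flat foot, rounded crown, last 22 mm of each end tapering to 5 mm tall, 11 to 17 g. Lies foot down on the bench, length within 0.3 rad of world x; neighbours' centre lines as near as 80 mm. Point: its centre, half-way up; x along it, z up.
- hole_bar_mid (a point): Middle-length brace, broader and lower: pale spruce bar 120 mm long, 12 wide, 10 tall, last 22 mm of each end tapering to 5 mm tall, 11 to 17 g. Lies foot down on the bench, length within 0.3 rad of world x; neighbours' centre lines as near as 80 mm. Point: its centre, half-way up; x along it, z up.
- patch_mid (a point): Bridge patch: flat rectangle of pale maple, 72 x 34 mm, 5 mm thick, about 11 to 16 g, lying flat on the bench, its length within 0.35 rad of the world x axis. Point: its centre, half-way up; x axis along its length, y across its width, z up. Either end may face either way.
- weight_mid (a point): Turned brass weight: upright cylinder 32 mm in diameter, 44 mm tall, with a groove near its top, 0.22 to 0.35 kg, standing on the bench. Origin of this point: its centre, half-way up (22 mm above its foot); z up.
- finger_plane_mid (a point): Bystander, leave it alone: violin maker's small brass finger plane, 60 x 26 mm, about 30 mm tall. Origin of this point: its middle, 13 mm above its sole; x axis along its length, z up.
- glue_brush_mid (a point): Bystander, leave it alone: small flat glue brush with a wooden handle, 140 mm long, up to 22 mm wide and 12 mm tall, lying among the bars. Origin of this point: its middle, 7 mm above the bench; x axis along its length towards the bristles, z up.
There are look-alikes about, which are no part of the job. Leave any red or turquoise look-alike of the part that bears patch_mid alone.

How it is judged:
By the outcome, as a careful person would: the job done as asked, in the order asked, and still so for the second after the job is handed in, with the robot touching nothing.
It also fails if it takes over 128 s, if anything falls off the work surface, if the arm or the gripper's body presses on something with over 40 N, if the wrist force passes 120 N, or if a joint passes its speed limit or range.

## Robot

A 6-joint arm with a two-finger parallel gripper is mounted at the origin on the work surface. World frame = base frame: x ahead of the robot, y to its left, z up, the work surface at z = 0. Lengths are in m, angles in rad, forces in N, time in s.
With the tool pointing down it reaches from about 0.35 to 0.975 m from the base axis. Payload 4.9 kg.
Tool frame: the origin (TCP) lies at the very end of the fingers, on their centre line; the grasp point (between the pads) lies 19 mm behind it; z points along the fingers, y is the line along which they close (so a half turn about z gives the same grasp; the last joint's range is limited). The gripper opens to 85 mm and grips with 20 to 120 N. Pads are 22 mm wide; open, the fingers measure 114 mm over their backs; the gripper's body (76 mm by 85 mm) begins 54 mm behind the grasp point. The pads swing forward as they close: fully open they stand 13 mm farther back than shut.
Start: joints at [1.21, 0.053, 1.613, -0, 1.476, -0.119], TCP at [0.15, 0.607, 0.231] pointing down, gripper open.
Joint ranges: [-3.01, 3.01], [-1.01, 2.22], [0.06, 2.58], [-1.02, 4.17], [0.09, 2.62], [-3.14, 3.14]. Speed limits (rad/s): [2.57, 2.57, 3.14, 3.14, 3.14, 3.14].

## Interface

Orientations are given as a rotation vector (axis times angle).
In Python, from station import ctrl, imaging gives the robot as it stands.
- The arm moves only by the tool play_rows, never from a script. Its argument "series" is a list of rows, each a list of 3 entries, a list of its own where there are three numbers: the opening, from 0 (shut) to 1 (fully open), then the shift along the tool's x, y, z each as a share of 0.05 m, from -1 to 1, then the turn, a rotation vector about the tool's x, y, z each as a share of 8 degrees, from -1 to 1. In form: [[grip, [dx, dy, dz], [ax, ay, az]], ...]. A call has 1 to 8 rows; each row shifts and turns the commanded pose from where the row before left it, along the tool's axes as they then stand; what a row does not reach is not made up. A row lasts 1/8 s, in which the tool goes at most 62.5 mm and 10.7 degrees, less where a joint would pass 70% of its speed; a pose out of reach is approached as far as the arm can. A call with a number of a shift or a turn outside -1 to 1 is refused whole. A call with a gripper value outside its range is refused whole. The fingers move at their own pace and stop on an object; "force" is the grip in N (left out, the last holds). Time passes only in rows, so rows that do not move let the fingers close. It gives the time, the measured TCP pose, the force, the opening and the grip force at its end, in the units of the state.
- ctrl.get_obs(): the state, without advancing time (a new reading comes with each control period).
- imaging.get_image(name): name is "side" or "top"; returns a dict with "color" (480x640x3 uint8, blue, green, red), "fx", "fy", "cx", "cy" (pixels), "D" ([k1, k2, p1, p2, k3] as OpenCV has them; the pictures are not rectified), "extrinsics" (4x4, takes a point from world to camera coordinates). Camera axes: x right, y down, z forward; pixel columns grow to the right and rows downward; lengths in m; the calibration is good to about 2 mm. A picture is of the moment at which its call begins. There is no depth.
- ctrl.finish_job(): hands the job in; it is judged then, once.
The state is a dict: "t": time; "q": joint angles; "dq": joint speeds; "effort": joint torques, N m; "tool_pos": TCP position; "tool_rot": TCP orientation; "contact_force": force on the tool from outside, world axes, zero at the start; "wrist_torque": the same for the moment, N m; "opening": finger opening in m; "grip_force": force on a finger pad.
Only numpy, scipy, OpenCV 4.12 (cv2) and the standard library are available. Lean on these libraries where they do the work, as an engineer would, in place of code of your own. Each camera call takes 0.05 s, during which the arm holds its last target. There are 200 camera calls.

## Working session

There is one attempt and no reset: what is moved stays moved. The work goes in short steps, Python scripts to look and compute and a tool call to move; the robot and the scene stay as the last step left them, time stands still between calls to the robot, and variables do not carry over. Pictures are saved under pics/ and viewed, at most 14 in all, crops included, and the job is handed in when it is done.

Besides the shell and the picture viewer there is one more tool, called after ">>>" as name(argument=value, ...) on one line, values as JSON. play_rows: Moves the arm, as the interface text tells. Shift numbers are shares of 0.05 m and turn numbers shares of 8 degrees, none past 1 either way. Its arguments: {"type":"object","properties":{"series":{"type":"array"},"force":{"type":"number"}},"required":["series"]}

```bash
mkdir -p pics; ls; python3 - <<'E'
from station import ctrl, imaging
import cv2
print(ctrl.get_obs())
for n in("top","side"):
    im=imaging.get_image(n); cv2.imwrite(f"pics/{n}0.png",im["color"])
    print(n,im["fx"],im["fy"],im["cx"],im["cy"],im["D"]);print(im["extrinsics"])
E
```

```text
pics
{'t': 0.0, 'q': array([ 1.20999106e+00,  5.33577636e-02,  1.61432465e+00, -3.51489964e-05,
        1.47600154e+00, -1.19013124e-01]), 'dq': array([ 0.00016419, -0.00054879,  0.00039625, -0.00184324,  0.00117422,
        0.00089078]), 'effort': array([ 2.21860764e-04, -3.93675935e+01, -3.70178747e+01, -1.08047643e-04,
        6.79081189e-03,  2.54672085e-05]), 'tool_pos': array([0.14944223, 0.60621376, 0.23004415]), 'tool_rot': array([-0.37882042, -3.11820152,  0.00320352]), 'contact_force': array([-0.03587972, -0.17725756, -0.75234908]), 'wrist_torque': array([-0.01804751, -0.04100643,  0.02941229]), 'grip_force': 0.0, 'opening': 0.08568510914179436}
top 587.6606510844439 587.6606510844439 324.8331404100172 241.9952915562587 [-0.16127245  0.          0.          0.          0.        ]
[[ 0.02557601 -0.99951112 -0.0179832  -0.021291  ]
 [-0.99320436 -0.02336329 -0.1140143   0.47560303]
 [ 0.11353841  0.02077703 -0.99331634  1.32360541]
 [ 0.          0.          0.          1.        ]]
side 493.6068604665225 493.6068604665225 325.35880716598103 233.7855142402718 [-0.04790636  0.          0.          0.          0.        ]
[[-0.99491043 -0.0995843  -0.01536897  0.46257581]
 [-0.06459837  0.74742263 -0.66120078  0.08951117]
 [ 0.07733233 -0.65684274 -0.75005155  1.35233338]
 [ 0.          0.          0.          1.        ]]
```

View pics/top0.png

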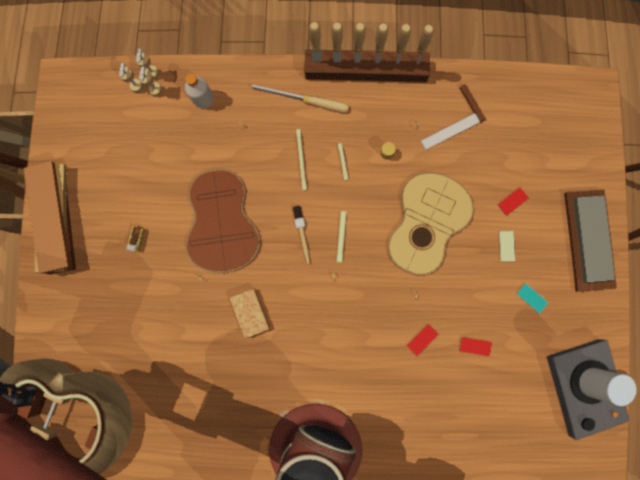

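View pics/side0.png

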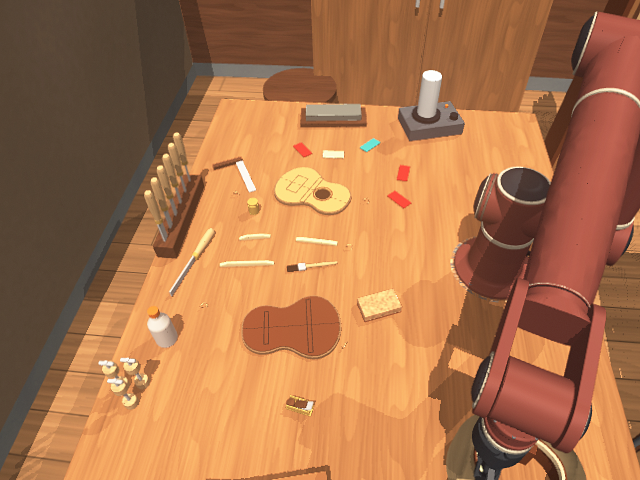

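Top view: soundboard around (431,224) with its hole at (422,237), back at (222,221), weight (389,150), plane (135,238), brush (301,234). Possible confusions:
- **Patch:** pale (507,246), red (513,201), (423,340) and (475,346), turquoise (532,298). I choose the pale one.
- **Bars:** long (301,160), short (343,161), middle (342,236). The chisel (300,97), the knife (450,130) and the brush are not bars.

Next, a close crop to check these.

```bash
cat > h.py <<'E'
import cv2, numpy as np
from station import ctrl, imaging
from scipy.spatial.transform import Rotation as R
def get(n):
    im=imaging.get_image(n)
    im["K"]=np.array([[im["fx"],0,im["cx"]],[0,im["fy"],im["cy"]],[0,0,1]]); im["D"]=np.array(im["D"]); im["E"]=np.array(im["extrinsics"])
    return im
def cast(im,px,z):
    "pixels -> world points on plane z"
    u=cv2.undistortPoints(np.float64(px).reshape(-1,1,2),im["K"],im["D"]).reshape(-1,2)
    Rm,t=im["E"][:3,:3],im["E"][:3,3]; C=-Rm.T@t
    d=np.c_[u,np.ones(len(u))]@Rm
    return (C+d*((z-C[2])/d[:,2])[:,None])[:,:2]
def proj(im,P):
    Rv,_=cv2.Rodrigues(im["E"][:3,:3])
    return cv2.projectPoints(np.float64(P).reshape(-1,1,3),Rv,im["E"][:3,3],im["K"],im["D"])[0].reshape(-1,2)
def crop(im,x0,y0,w,h,s,name):
    cv2.imwrite(name,cv2.resize(im["color"][y0:y0+h,x0:x0+w],None,fx=s,fy=s,interpolation=cv2.INTER_CUBIC))
E
python3 - <<'E'
from h import *
im=get("top"); C=-im["E"][:3,:3].T@im["E"][:3,3]; print("cam",C)
s=get("side"); print("side",-s["E"][:3,:3].T@s["E"][:3,3])
crop(im,380,135,145,150,4,"pics/c1.png"); crop(im,180,120,175,160,4,"pics/c2.png")
hsv=cv2.cvtColor(im["color"],cv2.COLOR_BGR2HSV)
for n,(x,y) in dict(patch=(507,246),long=(301,160),short=(343,161),mid=(342,236),weight=(389,149),sb=(440,200),sb2=(415,260),back=(222,215),bench=(320,200),bench2=(480,270)).items(): print(n,hsv[y,x],im["color"][y,x])
E
```

```text
cam [ 0.32263549 -0.03766953  1.36860154]
side [0.36142468 0.86743298 1.08061391]
patch [ 28  61 195] [148 192 195]
long [ 28  72 192] [138 188 192]
short [ 28  72 191] [137 187 191]
mid [ 29  69 193] [141 191 193]
weight [ 21 152 196] [ 79 162 196]
sb [ 20 127 190] [ 95 157 190]
sb2 [ 21 125 196] [100 166 196]
back [ 10 169 134] [ 45  76 134]
bench [ 14 156 183] [ 71 124 183]
bench2 [ 14 159 175] [ 66 117 175]
```

View pics/c1.png

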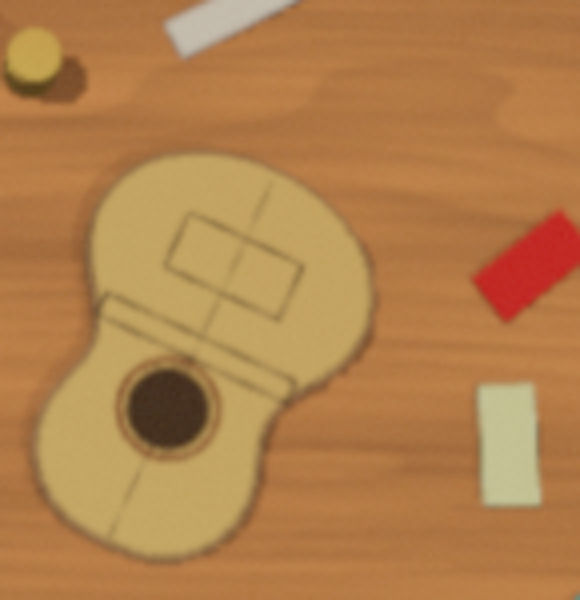

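View pics/c2.png

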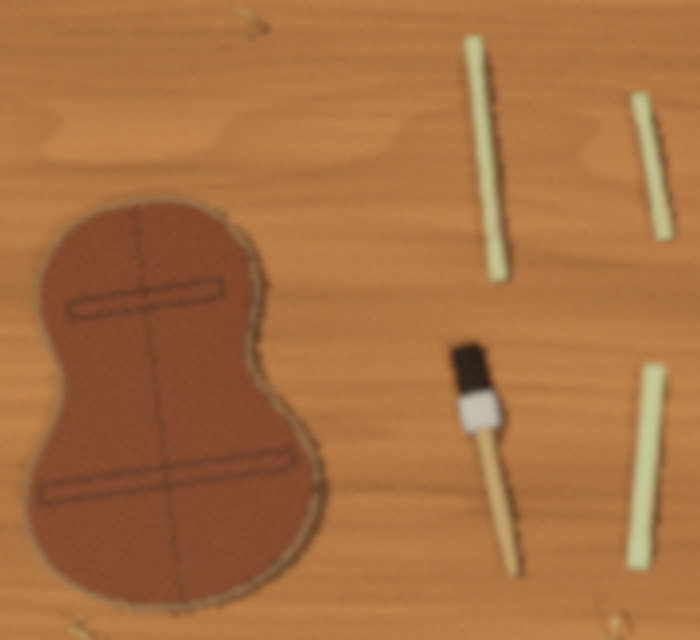

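The crops confirm it: the pale patch is at top pixel (507,246), and the outlines are sharp. In c1 the patch-outline corners are (190,213), (303,266), (279,320) and (165,267), and the hole is at (168,408). In c2 both outlines and the centre line of the back show clearly. Next I measure everything.

```bash
cat > meas.py <<'E'
from h import *
def rects(im,z_of):
    hsv=cv2.cvtColor(cv2.resize(im["color"],None,fx=4,fy=4,interpolation=cv2.INTER_CUBIC),cv2.COLOR_BGR2HSV)
    m=cv2.inRange(hsv,(23,40,150),(38,105,255))
    out=[]
    for c in cv2.findContours(m,cv2.RETR_EXTERNAL,cv2.CHAIN_APPROX_NONE)[0]:
        if cv2.contourArea(c)<1500: continue
        px=(c.reshape(-1,2)+.5)/4-.5
        w=cast(im,px,z_of)
        r=cv2.minAreaRect((w*1e4).astype(np.float32)); b=cv2.boxPoints(r)/1e4
        e=[b[1]-b[0],b[2]-b[1]]; e=sorted(e,key=np.linalg.norm); d=e[1]
        yaw=np.degrees(np.arctan2(d[1],d[0])); yaw=(yaw+90)%180-90
        out.append((px.mean(0),b.mean(0),np.linalg.norm(e[1])*1e3,np.linalg.norm(e[0])*1e3,yaw))
    return out
def fit(model,world):
    model,world=np.float64(model)/1e3,np.float64(world)
    mc,wc=model.mean(0),world.mean(0)
    a=model-mc; b=world-wc
    th=np.arctan2((a[:,0]*b[:,1]-a[:,1]*b[:,0]).sum(),(a*b).sum())
    c,s=np.cos(th),np.sin(th); Rm=np.array([[c,-s],[s,c]])
    t=wc-Rm@mc
    return t,th,Rm,np.round((world-(model@Rm.T+t))*1e3,1)
E
python3 - <<'E'
from meas import *
im=get("top")
for r in rects(im,.007): print("px",r[0].round(),"w",r[1].round(4),"L %.1f W %.1f yaw %.1f"%r[2:])
g=lambda p,x0,y0: np.array([x0,y0])+(np.float64(p)+.5)/4-.5
# soundboard
sp=[(190,213),(303,266),(279,320),(165,267),(107,294),(297,383),(286,402),(98,314),(168,408)]
sm=[(-76,-37),(-76,37),(-40,37),(-40,-37),(-11,-61),(-11,61),(3,61),(3,-61),(36,0)]
# decide y sign: neck is lower-left; image-right = -y world
for sg in(1,-1):
    m=[(a,sg*b) for a,b in sm]; t,th,Rm,res=fit(m,cast(im,g(sp,380,135),.012)); print("SB",sg,t.round(4),np.degrees(th).round(2),res.tolist())
bp=[(68,301),(221,277),(223,297),(71,320),(40,485),(293,447),(297,466),(42,505)]
bm=[(67.5,46),(67.5,-46),(56.5,-46),(56.5,46),(-39.5,76),(-39.5,-76),(-50.5,-76),(-50.5,76)]
t,th,Rm,res=fit(bm,cast(im,g(bp,180,120),.012)); print("BK",t.round(4),np.degrees(th).round(2),res.tolist())
hsv=cv2.cvtColor(im["color"],cv2.COLOR_BGR2HSV)
print("weight", cast(im,[(380+34.5/4-.4,135+55/4-.4)],.044))
E
```

```text
px [ 57. 393.] w [0.0985 0.6271] L 218.0 W 25.9 yaw 78.4
px [507. 246.] w [ 0.479  -0.4379] L 70.4 W 33.8 yaw 1.9
px [341. 236.] w [ 0.4929 -0.0465] L 119.3 W 12.7 yaw -3.0
px [343. 161.] w [ 0.6728 -0.0466] L 89.1 W 9.1 yaw 11.3
px [301. 159.] w [0.676  0.0526] L 149.1 W 9.1 yaw 7.7
SB 1 [ 0.5276 -0.2496] 155.9 [[-0.4, -0.2], [-0.1, 0.3], [0.1, -0.0], [-0.3, -0.1], [-0.6, 0.2], [-0.6, -0.6], [0.8, 0.2], [0.2, -0.3], [0.8, 0.5]]
SB -1 [ 0.5707 -0.2686] -23.46 [[95.9, -42.6], [95.5, -41.8], [29.9, -13.1], [30.2, -13.6], [-22.9, 10.1], [-24.2, 9.8], [-48.4, 21.9], [-47.8, 20.8], [-108.2, 48.5]]
BK [0.5243 0.2409] 9.87 [[0.3, 0.4], [0.5, -0.3], [-0.7, -0.2], [-0.3, -0.2], [0.5, 0.1], [0.3, 0.4], [-0.0, -0.5], [-0.5, 0.2]]
weight [[ 0.69622123 -0.1514914 ]]
```

```bash
cat > plan.py <<'E'
import sys
from h import *
def plan(x,y,z,yaw):
    o=ctrl.get_obs(); Rm=R.from_rotvec(o["tool_rot"]).as_matrix(); p=o["tool_pos"]
    cur=np.degrees(np.arctan2(Rm[1,0],Rm[0,0]))
    d=(yaw-cur+90)%180-90           # half-turn symmetric grasp
    want=np.array([[np.cos(a:=np.radians(cur+d)),np.sin(a),0],[np.sin(a),-np.cos(a),0],[0,0,-1]]).T
    rv=np.degrees(R.from_matrix(Rm.T@want).as_rotvec())/8
    print("t %.2f pos"%o["t"],p.round(4),"yaw %.2f"%cur,"q6 %.2f"%o["q"][5],"open %.4f grip %.1f F"%(o["opening"],o["grip_force"]),np.round(o["contact_force"],1))
    print("turn first (x8deg):",rv.round(2)," then shift (x50mm):",(want.T@(np.array([x,y,z])-p)/.05).round(2))
if __name__=="__main__": plan(*map(float,sys.argv[1:5]))
E
python3 plan.py .676 .0526 .09 7.7
```

```text
t 0.25 pos [0.1495 0.6065 0.2307] yaw 166.15 q6 -0.12 open 0.0855 grip 0.0 F [-0.1  0.4  0.9]
turn first (x8deg): [-0.01 -0.   -2.69]  then shift (x50mm): [ -8.95 -12.39   2.81]
```

>>> play_rows(series=[[0.4, [0, 0, 0], [0, 0, -0.9]], [0.4, [0, 0, 0], [0, 0, -0.9]], [0.4, [0, 0, 0], [0, 0, -0.89]], [0.4, [-0.7, -1, 0.2], [0, 0, 0]], [0.4, [-0.7, -1, 0.2], [0, 0, 0]], [0.4, [-0.7, -1, 0.2], [0, 0, 0]], [0.4, [-0.7, -1, 0.2], [0, 0, 0]], [0.4, [-0.7, -1, 0.2], [0, 0, 0]]], force=30)

```text
t: 1.25
tool_pos: [0.3575, 0.3808, 0.1811]
tool_rot: [-0.21, 3.134, 0.001]
contact_force: [-0.1, 1.4, 0.4]
opening: 0.0344
grip_force: 0.0
```

>>> play_rows(series=[[0.4, [-0.7, -1, 0.2], [0, 0, 0]], [0.4, [-0.7, -1, 0.2], [0, 0, 0]], [0.4, [-0.7, -1, 0.2], [0, 0, 0]], [0.4, [-0.7, -1, 0.2], [0, 0, 0]], [0.4, [-0.7, -1, 0.2], [0, 0, 0]], [0.4, [-0.7, -0.9, 0.3], [0, 0, 0]], [0.4, [-0.7, -0.9, 0.3], [0, 0, 0]], [0.4, [0, 0, 0], [0, 0, 0]]])

```text
t: 2.25
tool_pos: [0.6456, 0.0749, 0.099]
tool_rot: [0.203, -3.132, 0.001]
contact_force: [-0.1, -0.3, 0.6]
opening: 0.0342
grip_force: 0.0
```

```bash
python3 plan.py .676 .0526 .09 7.7; python3 - <<'E'
from h import *
crop(get("top"),200,90,200,150,4,"pics/g1.png")
E
```

```text
t 2.25 pos [0.6456 0.0749 0.099 ] yaw -172.58 q6 -1.70 open 0.0342 grip 0.0 F [-0.1 -0.3  0.6]
turn first (x8deg): [-0.   -0.02 -0.04]  then shift (x50mm): [-0.54 -0.52  0.18]
```

View pics/g1.png

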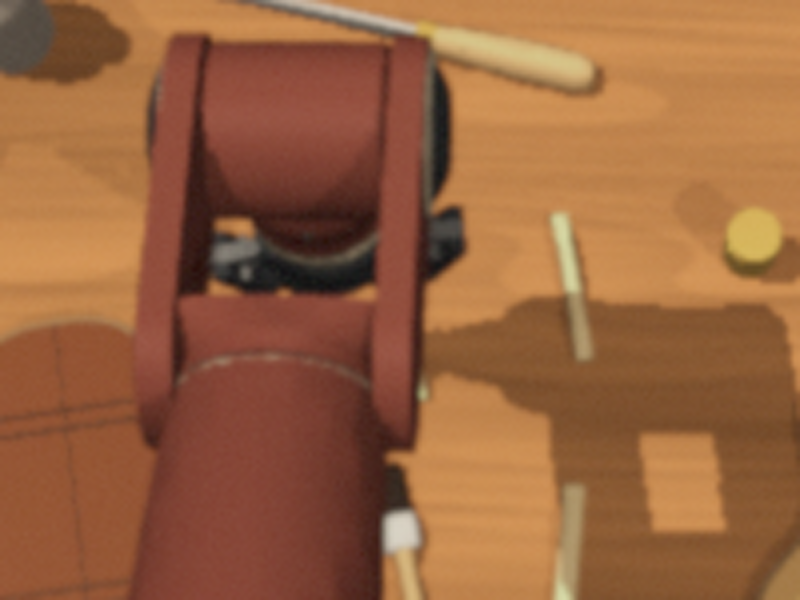

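The arm hides the bar in the top view, but the pose tracks the commands well. I'll finish the approach and grip.

>>> play_rows(series=[[0.4, [-0.54, -0.52, 0], [0, 0, -0.04]], [0.4, [0, 0, 0.6], [0, 0, 0]], [0.4, [0, 0, 0.6], [0, 0, 0]], [0.4, [0, 0, 0.5], [0, 0, 0]], [0.4, [0, 0, 0.22], [0, 0, 0]], [0.4, [0, 0, 0], [0, 0, 0]], [0, [0, 0, 0], [0, 0, 0]], [0, [0, 0, 0], [0, 0, 0]]])

```text
t: 3.3
tool_pos: [0.6761, 0.056, 0.0072]
tool_rot: [-0.219, 3.131, -0.0]
contact_force: [-0.2, 0.2, 2.4]
opening: 0.0077
grip_force: 32.6
```

>>> play_rows(series=[[0, [0, 0, 0], [0, 0, 0]], [0, [0, 0, 0], [0, 0, 0]]])

```text
t: 3.55
tool_pos: [0.6761, 0.056, 0.0073]
tool_rot: [-0.218, 3.131, 0.0]
contact_force: [-0.6, 0.2, 5.7]
opening: 0.0077
grip_force: 32.9
```

```bash
python3 plan.py .676 .0526 .003 7.7; python3 - <<'E'
from h import *
crop(get("side"),180,180,150,110,5,"pics/g2.png")
E
```

```text
t 3.55 pos [0.6761 0.056  0.0073] yaw -172.02 q6 -1.74 open 0.0077 grip 32.9 F [-0.6  0.2  5.7]
turn first (x8deg): [-0.    0.02  0.04]  then shift (x50mm): [ 0.01 -0.07  0.09]
```

View pics/g2.png

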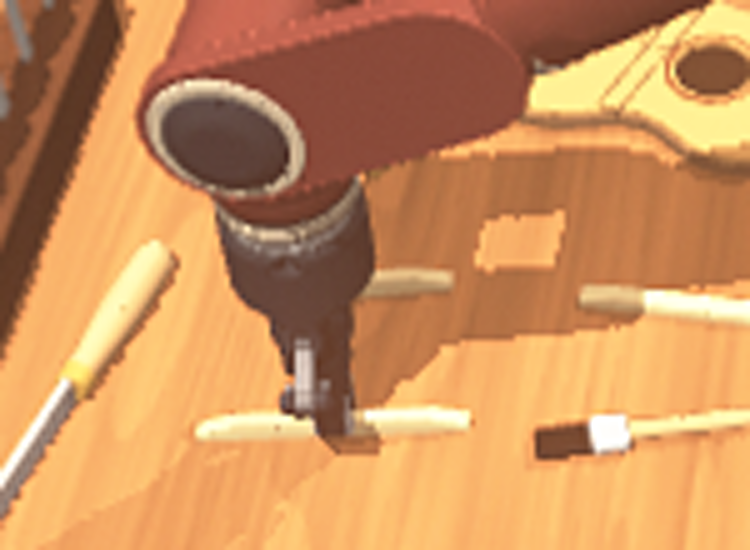

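>>> play_rows(series=[[0, [0, 0, -0.2], [0, 0, 0]], [0, [0, 0, 0], [0, 0, 0]], [0, [0, 0, 0], [0, 0, 0]]])

```text
t: 3.98
tool_pos: [0.6746, 0.0559, 0.0151]
tool_rot: [0.219, -3.134, -0.0]
contact_force: [-0.2, 0.9, -0.5]
opening: 0.0074
grip_force: 32.2
```

```bash
python3 plan.py .676 .0526 .013 7.7; python3 - <<'E'
from h import *
crop(get("side"),180,180,150,110,5,"pics/g3.png")
E
```

```text
t 3.98 pos [0.6746 0.0559 0.0151] yaw -172.02 q6 -1.74 open 0.0074 grip 32.2 F [-0.2  0.9 -0.5]
turn first (x8deg): [ 0.   -0.    0.04]  then shift (x50mm): [-0.02 -0.07  0.04]
```

View pics/g3.png

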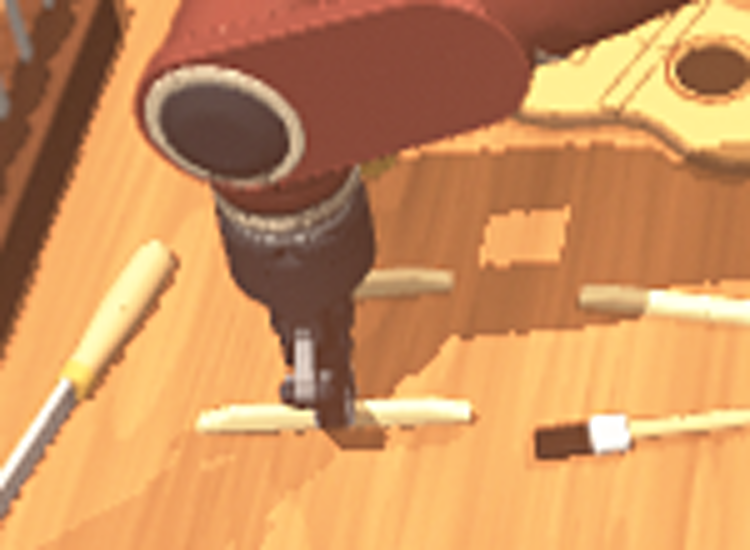

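```bash
python3 plan.py .480 .2332 .06 99.9; python3 - <<'E'
from h import *
a=cv2.imread("pics/side0.png")[180:290,180:330]; b=cv2.resize(cv2.imread("pics/g2.png"),(150,110),interpolation=cv2.INTER_AREA)
im=get("side")
for c in(a,b):
    m=cv2.inRange(cv2.cvtColor(c,cv2.COLOR_BGR2HSV),(18,20,170),(40,120,255))
    for x0,x1 in((38,60),(76,95)):
        s=m[74:95,x0:x1]; ys,xs=np.nonzero(s); ys=ys+74+180; xs=xs+x0+180
        print(xs.min(),xs.max(),xs.mean().round(1),ys.mean().round(2),len(xs),cast(im,[(xs.mean(),ys.mean())],.007).round(4))
E
```

```text
t 4.03 pos [0.6744 0.0559 0.0149] yaw -172.02 q6 -1.74 open 0.0080 grip 32.2 F [-0.3  0.  -0.3]
turn first (x8deg): [-0.   -0.   11.01]  then shift (x50mm): [ 4.16 -3.22 -0.9 ]
220 239 229.9 263.21 94 [[0.7247 0.0582]]
256 273 264.3 262.17 83 [[0.6302 0.046 ]]
219 239 229.1 264.81 99 [[0.7258 0.0639]]
256 273 263.6 263.29 83 [[0.6313 0.0501]]
```

The bar is held level, and the gripper shifted it by about 4 mm while centring. I'll steer by the measured pose from here. Lift, turn, then carry to the back.

>>> play_rows(series=[[0, [0, 0, -0.45], [0, 0, 0]], [0, [0, 0, -0.45], [0, 0, 1]], [0, [0, 0, 0], [0, 0, 1]], [0, [0, 0, 0], [0, 0, 1]], [0, [0, 0, 0], [0, 0, 1]], [0, [0, 0, 0], [0, 0, 1]], [0, [0, 0, 0], [0, 0, 1]], [0, [0, 0, 0], [0, 0, 1]]])

```text
t: 5.08
tool_pos: [0.6755, 0.0559, 0.0622]
tool_rot: [1.284, 2.865, 0.001]
contact_force: [-0.1, -0.2, -0.0]
opening: 0.0077
grip_force: 32.1
```

>>> play_rows(series=[[0, [0, 0, 0], [0, 0, 1]], [0, [0, 0, 0], [0, 0, 1]], [0, [0, 0, 0], [0, 0, 1]], [0, [0, 0, 0], [0, 0, 1]], [0, [0.8, -0.6, 0], [0, 0, 0]], [0, [0.8, -0.6, 0], [0, 0, 0]], [0, [0.8, -0.6, 0], [0, 0, 0]], [0, [0.8, -0.6, 0], [0, 0, 0]]])

```text
t: 6.08
tool_pos: [0.5285, 0.1938, 0.0621]
tool_rot: [2.019, 2.405, 0.003]
contact_force: [-0.6, 0.1, 0.8]
opening: 0.0081
grip_force: 32.2
```

>>> play_rows(series=[[0, [0.8, -0.6, 0], [0, 0, 0]], [0, [0, 0, 0], [0, 0, 0]], [0, [0, 0, 0], [0, 0, 0]]])

```text
t: 6.45
tool_pos: [0.4934, 0.227, 0.0617]
tool_rot: [2.018, 2.406, 0.003]
contact_force: [-0.8, 0.0, 0.6]
opening: 0.008
grip_force: 32.2
```

```bash
python3 plan.py .480 .2332 .025 99.9
```

```text
t 6.45 pos [0.4934 0.227  0.0617] yaw 100.01 q6 0.12 open 0.0080 grip 32.2 F [-0.8  0.   0.6]
turn first (x8deg): [0.02 0.   0.01]  then shift (x50mm): [ 0.17 -0.24  0.73]
```

>>> play_rows(series=[[0, [0.17, -0.24, 0.2], [0.02, 0, 0.01]], [0, [0, 0, 0.4], [0, 0, 0]], [0, [0, 0, 0.15], [0, 0, 0]], [0, [0, 0, 0], [0, 0, 0]], [0, [0, 0, 0], [0, 0, 0]]])

```text
t: 7.08
tool_pos: [0.4796, 0.2332, 0.0234]
tool_rot: [-2.021, -2.404, 0.002]
contact_force: [-0.7, -0.2, 0.2]
opening: 0.0079
grip_force: 32.2
```

```bash
python3 plan.py .480 .2332 .0195 99.9
```

```text
t 7.08 pos [0.4796 0.2332 0.0234] yaw 99.88 q6 0.14 open 0.0079 grip 32.2 F [-0.7 -0.2  0.2]
turn first (x8deg): [-0.01 -0.   -0.  ]  then shift (x50mm): [-0.    0.01  0.08]
```

>>> play_rows(series=[[0, [0, 0, 0.06], [0, 0, 0]], [0, [0, 0, 0.02], [0, 0, 0]], [0, [0, 0, 0], [0, 0, 0]]])

```text
t: 7.45
tool_pos: [0.4793, 0.2332, 0.0192]
tool_rot: [-2.02, -2.404, 0.003]
contact_force: [-0.1, -0.1, 2.3]
opening: 0.0078
grip_force: 32.5
```

```bash
python3 plan.py .480 .2332 .0195 99.9;  python3 - <<'E'
from h import *
crop(get("side"),220,270,150,110,5,"pics/g4.png")
E
```

```text
t 7.45 pos [0.4793 0.2332 0.0192] yaw 99.91 q6 0.14 open 0.0078 grip 32.5 F [-0.1 -0.1  2.3]
turn first (x8deg): [-0.02  0.    0.  ]  then shift (x50mm): [-0.    0.01 -0.01]
```

View pics/g4.png

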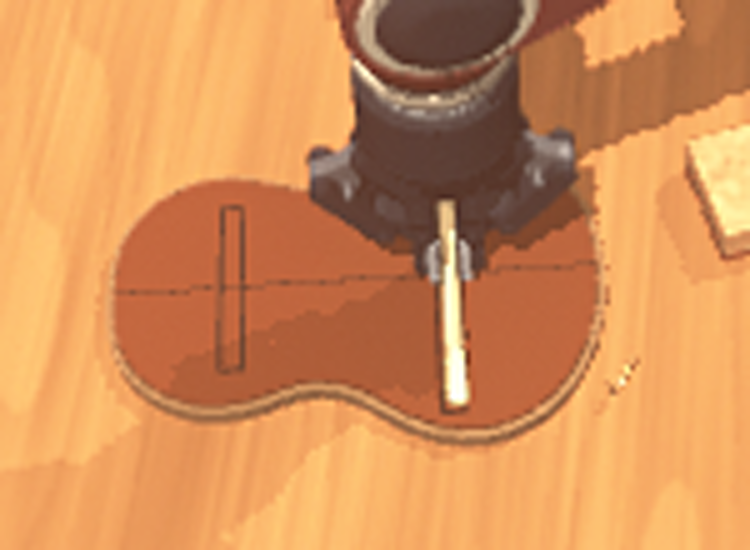

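The bar sits in the lower-bout outline (near end at about crop (455,408)) with light contact. Release and go up.

>>> play_rows(series=[[0.15, [0, 0, 0], [0, 0, 0]], [0.35, [0, 0, 0], [0, 0, 0]], [0.35, [0, 0, 0], [0, 0, 0]], [0.35, [0, 0, -0.3], [0, 0, 0]], [0.35, [0, 0, -0.8], [0, 0, 0]], [0.35, [0, 0, -0.4], [0, 0, 0]], [0.35, [0, 0, 0], [0, 0, 0]]])

```text
t: 8.38
tool_pos: [0.4812, 0.2338, 0.097]
tool_rot: [2.02, 2.404, 0.004]
contact_force: [-0.0, -0.8, -0.3]
opening: 0.0301
grip_force: 0.0
```

```bash
python3 plan.py .6728 -.0466 .06 11.3
```

```text
t 8.38 pos [0.4812 0.2338 0.097 ] yaw 99.91 q6 0.14 open 0.0301 grip 0.0 F [-0.  -0.8 -0.3]
turn first (x8deg): [ 1.000e-02 -2.000e-02  1.108e+01]  then shift (x50mm): [2.66 6.25 0.74]
```

>>> play_rows(series=[[0.35, [0, 0, 0], [0, 0, 1]], [0.35, [0, 0, 0], [0, 0, 1]], [0.35, [0, 0, 0], [0, 0, 1]], [0.35, [0, 0, 0], [0, 0, 1]], [0.35, [0, 0, 0], [0, 0, 1]], [0.35, [0, 0, 0], [0, 0, 1]], [0.35, [0, 0, 0], [0, 0, 1]], [0.35, [0, 0, 0], [0, 0, 1]]])

```text
t: 9.38
tool_pos: [0.4784, 0.2329, 0.0925]
tool_rot: [-2.991, -0.961, 0.008]
contact_force: [0.2, -0.7, -0.3]
opening: 0.0299
grip_force: 0.0
```

>>> play_rows(series=[[0.35, [0, 0, 0], [0, 0, 1]], [0.35, [0, 0, 0], [0, 0, 1]], [0.35, [0, 0, 0], [0, 0, 1]], [0.35, [0.4, 1, 0], [0, 0, 0.08]], [0.35, [0.4, 1, 0], [0, 0, 0]], [0.35, [0.4, 1, 0], [0, 0, 0]], [0.35, [0.4, 1, 0], [0, 0, 0]], [0.35, [0.4, 1, 0], [0, 0, 0]]])

```text
t: 10.38
tool_pos: [0.6266, 0.0064, 0.0922]
tool_rot: [-3.126, -0.308, 0.007]
contact_force: [0.7, 0.6, 0.1]
opening: 0.0298
grip_force: 0.0
```

>>> play_rows(series=[[0.35, [0.4, 1, 0.3], [0, 0, 0]], [0.35, [0.26, 0.25, 0.4], [0, 0, 0]], [0.35, [0, 0, 0], [0, 0, 0]], [0.35, [0, 0, 0], [0, 0, 0]]])

```text
t: 10.88
tool_pos: [0.6704, -0.0463, 0.0579]
tool_rot: [-3.126, -0.309, 0.007]
contact_force: [0.5, 0.5, -0.7]
opening: 0.0301
grip_force: 0.0
```

```bash
python3 plan.py .6728 -.0466 .006 11.3; python3 - <<'E'
from meas import *
im=get("top"); cv2.imwrite("pics/t5.png",im["color"])
for r in rects(im,.019): print("px",r[0].round(),"w",r[1].round(4),"L %.1f W %.1f yaw %.1f"%r[2:])
E
```

```text
t 10.88 pos [ 0.6704 -0.0463  0.0579] yaw 11.29 q6 1.19 open 0.0301 grip 0.0 F [ 0.5  0.5 -0.7]
turn first (x8deg): [-0.01  0.03 -0.  ]  then shift (x50mm): [0.05 0.01 1.04]
px [ 40. 407.] w [0.0396 0.6403] L 233.9 W 153.1 yaw 78.4
px [221. 239.] w [0.4788 0.2323] L 150.4 W 10.4 yaw -80.0
px [507. 246.] w [ 0.4777 -0.4344] L 69.7 W 33.7 yaw 2.2
```

>>> play_rows(series=[[0.35, [0.05, 0.01, 0.4], [0, 0.03, 0]], [0.35, [0, 0, 0.4], [0, 0, 0]], [0.35, [0, 0, 0.24], [0, 0, 0]], [0.35, [0, 0, 0], [0, 0, 0]], [0, [0, 0, 0], [0, 0, 0]], [0, [0, 0, 0], [0, 0, 0]], [0, [0, 0, 0], [0, 0, 0]], [0, [0, 0, 0], [0, 0, 0]]])

```text
t: 11.92
tool_pos: [0.6741, -0.0471, 0.0071]
tool_rot: [3.126, 0.308, 0.004]
contact_force: [0.6, 0.1, 1.4]
opening: 0.0077
grip_force: 32.3
```

```bash
python3 plan.py .5854 .2515 .06 99.9; python3 - <<'E'
from h import *
o=cv2.imread("pics/t5.png"); im=get("side"); cv2.imwrite("pics/s6.png",im["color"])
cv2.imwrite("pics/v6.png",np.hstack([cv2.resize(o[160:280,180:265],None,fx=4,fy=4,interpolation=cv2.INTER_CUBIC),cv2.resize(im["color"][200:320,210:310],None,fx=4,fy=4,interpolation=cv2.INTER_CUBIC)]))
E
```

```text
t 11.93 pos [ 0.6741 -0.0471  0.0071] yaw 11.27 q6 1.19 open 0.0077 grip 32.3 F [0.6 0.1 1.4]
turn first (x8deg): [ 2.000e-02 -1.000e-02 -1.108e+01]  then shift (x50mm): [ 6.19 -0.72 -1.06]
```

View pics/v6.png

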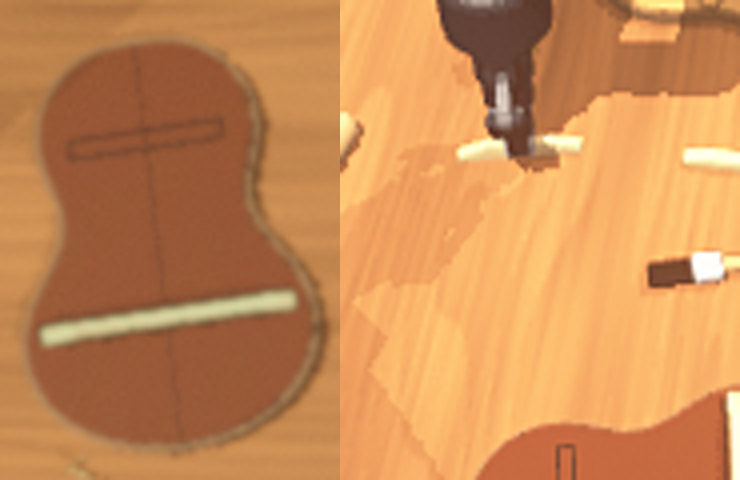

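The long bar covers its outline, corner to corner, in the top view. The side view shows the short bar gripped at about its middle. I'll carry it over, allowing for a 1.3 mm offset along its length.

>>> play_rows(series=[[0, [0, 0, -0.5], [0, 0, 0]], [0, [0, 0, -0.6], [0, 0, -1]], [0, [0, 0, 0], [0, 0, -1]], [0, [0, 0, 0], [0, 0, -1]], [0, [0, 0, 0], [0, 0, -1]], [0, [0, 0, 0], [0, 0, -1]], [0, [0, 0, 0], [0, 0, -1]], [0, [0, 0, 0], [0, 0, -1]]])

```text
t: 12.98
tool_pos: [0.6735, -0.047, 0.0613]
tool_rot: [2.611, 1.746, 0.002]
contact_force: [-0.0, 0.6, -0.2]
opening: 0.0077
grip_force: 32.1
```

>>> play_rows(series=[[0, [0, 0, 0], [0, 0, -1]], [0, [0, 0, 0], [0, 0, -1]], [0, [0, 0, 0], [0, 0, -1]], [0, [0, 0, 0], [0, 0, -1]], [0, [1, -0.12, 0], [0, 0, -0.08]], [0, [1, -0.12, 0], [0, 0, 0]], [0, [1, -0.12, 0], [0, 0, 0]], [0, [1, -0.12, 0], [0, 0, 0]]])

```text
t: 13.98
tool_pos: [0.6155, 0.1475, 0.0615]
tool_rot: [2.021, 2.404, 0.002]
contact_force: [0.4, 0.3, -0.7]
opening: 0.0077
grip_force: 32.1
```

>>> play_rows(series=[[0, [1, -0.12, 0], [0, 0, 0]], [0, [1, -0.12, 0], [0, 0, 0]], [0, [0.2, 0, 0], [0, 0, 0]], [0, [0, 0, 0], [0, 0, 0]], [0, [0, 0, 0], [0, 0, 0]]])

```text
t: 14.6
tool_pos: [0.5858, 0.2511, 0.0613]
tool_rot: [2.022, 2.403, 0.001]
contact_force: [0.5, 0.5, 0.5]
opening: 0.0077
grip_force: 32.1
```

```bash
python3 plan.py .5852 .2528 .025 99.9
```

```text
t 14.60 pos [0.5858 0.2511 0.0613] yaw 99.83 q6 0.12 open 0.0077 grip 32.1 F [0.5 0.5 0.5]
turn first (x8deg): [ 0.01  0.   -0.01]  then shift (x50mm): [ 0.04 -0.01  0.73]
```

>>> play_rows(series=[[0, [0.04, -0.01, 0.35], [0.01, 0, -0.01]], [0, [0, 0, 0.38], [0, 0, 0]], [0, [0, 0, 0.06], [0, 0, 0]], [0, [0, 0, 0], [0, 0, 0]], [0, [0, 0, 0], [0, 0, 0]]])

```text
t: 15.22
tool_pos: [0.5847, 0.2543, 0.0221]
tool_rot: [2.02, 2.406, 0.001]
contact_force: [-0.1, -1.0, -0.3]
opening: 0.008
grip_force: 32.1
```

```bash
python3 plan.py .5852 .2528 .0191 99.9
```

```text
t 15.22 pos [0.5847 0.2543 0.0221] yaw 99.99 q6 0.12 open 0.0080 grip 32.1 F [-0.1 -1.  -0.3]
turn first (x8deg): [ 0.   -0.    0.01]  then shift (x50mm): [-0.03  0.    0.06]
```

>>> play_rows(series=[[0, [-0.03, 0, 0.06], [0, 0, 0]], [0, [0, 0, 0.01], [0, 0, 0]], [0, [0, 0, 0], [0, 0, 0]], [0.15, [0, 0, 0], [0, 0, 0]], [0.3, [0, 0, 0], [0, 0, 0]], [0.3, [0, 0, 0], [0, 0, 0]], [0.3, [0, 0, -0.4], [0, 0, 0]], [0.3, [0, 0, -1], [0, 0, 0]]])

```text
t: 16.23
tool_pos: [0.5827, 0.2521, 0.087]
tool_rot: [-2.018, -2.404, 0.008]
contact_force: [0.1, 0.4, 0.5]
opening: 0.0258
grip_force: 0.0
```

>>> play_rows(series=[[0.65, [0, 0, -0.2], [0, 0, 1]], [0.65, [0, 0, 0], [0, 0, 1]], [0.65, [0, 0, 0], [0, 0, 1]], [0.65, [0, 0, 0], [0, 0, 1]], [0.65, [0, 0, 0], [0, 0, 1]], [0.65, [0, 0, 0], [0, 0, 1]], [0.65, [0, 0, 0], [0, 0, 1]], [0.65, [0, 0, 0], [0, 0, 1]]])

```text
t: 17.23
tool_pos: [0.5854, 0.2529, 0.1002]
tool_rot: [-2.99, -0.963, -0.003]
contact_force: [-0.1, 0.7, 0.1]
opening: 0.0555
grip_force: 0.0
```

>>> play_rows(series=[[0.65, [0, 0, 0], [0, 0, 1]], [0.65, [0, 0, 0], [0, 0, 1]], [0.65, [0, 0, 0], [0, 0, 1]], [0.65, [0, 0, 0], [0, 0, 1]], [0.65, [0, 0, 0], [0, 0, 0.25]], [0.65, [0, 0, 0], [0, 0, 0]]])

```text
t: 17.98
tool_pos: [0.5851, 0.2529, 0.0993]
tool_rot: [-3.141, -0.057, -0.002]
contact_force: [0.6, -0.4, 0.5]
opening: 0.0553
grip_force: 0.0
```

```bash
python3 plan.py .4792 -.4385 .06 2
```

```text
t 17.98 pos [0.5851 0.2529 0.0993] yaw 2.07 q6 1.83 open 0.0553 grip 0.0 F [ 0.6 -0.4  0.5]
turn first (x8deg): [-0.   -0.01  0.01]  then shift (x50mm): [-2.6  13.74  0.79]
```

>>> play_rows(series=[[0.65, [-0.18, 1, 0], [0, 0, 0]], [0.65, [-0.18, 1, 0], [0, 0, 0]], [0.65, [-0.18, 1, 0], [0, 0, 0]], [0.65, [-0.18, 1, 0], [0, 0, 0]], [0.65, [-0.18, 1, 0], [0, 0, 0]], [0.65, [-0.18, 1, 0], [0, 0, 0]], [0.65, [-0.18, 1, 0], [0, 0, 0]], [0.65, [-0.18, 1, 0], [0, 0, 0]]])

```text
t: 18.98
tool_pos: [0.5265, -0.1512, 0.099]
tool_rot: [3.141, 0.057, 0.001]
contact_force: [0.8, -0.7, -0.3]
opening: 0.0553
grip_force: 0.0
```

>>> play_rows(series=[[0.65, [-0.18, 1, 0], [0, 0, 0]], [0.65, [-0.18, 1, 0], [0, 0, 0]], [0.65, [-0.2, 1, 0], [0, 0, 0]], [0.65, [-0.2, 1, 0], [0, 0, 0]], [0.65, [-0.2, 1, 0.3], [0, 0, 0]], [0.65, [-0.2, 0.74, 0.4], [0, 0, 0]], [0.65, [0, 0, 0], [0, 0, 0]], [0.65, [0, 0, 0], [0, 0, 0]]])

```text
t: 19.98
tool_pos: [0.4788, -0.438, 0.0636]
tool_rot: [-3.141, -0.055, -0.0]
contact_force: [0.2, 0.4, 0.7]
opening: 0.0557
grip_force: 0.0
```

```bash
python3 plan.py .4792 -.4385 .008 2; python3 - <<'E'
from meas import *
im=get("top"); cv2.imwrite("pics/t7.png",im["color"])
for r in rects(im,.019): print("px",r[0].round(),"w",r[1].round(4),"L %.1f W %.1f yaw %.1f"%r[2:])
s=get("side")["color"]
cv2.imwrite("pics/v7.png",np.hstack([cv2.resize(im["color"][160:280,180:265],None,fx=4,fy=4,interpolation=cv2.INTER_CUBIC),cv2.resize(s[90:210,280:380],None,fx=4,fy=4,interpolation=cv2.INTER_CUBIC)]))
E
```

```text
t 19.98 pos [ 0.4788 -0.438   0.0636] yaw 2.02 q6 0.68 open 0.0557 grip 0.0 F [0.2 0.4 0.7]
turn first (x8deg): [-0. -0.  0.]  then shift (x50mm): [0.01 0.01 1.11]
px [ 39. 406.] w [0.0532 0.6438] L 215.3 W 163.6 yaw 65.1
px [222. 239.] w [0.4793 0.2319] L 149.2 W 10.1 yaw -80.5
px [341. 236.] w [ 0.4913 -0.0471] L 118.5 W 12.7 yaw -3.8
```

View pics/v7.png

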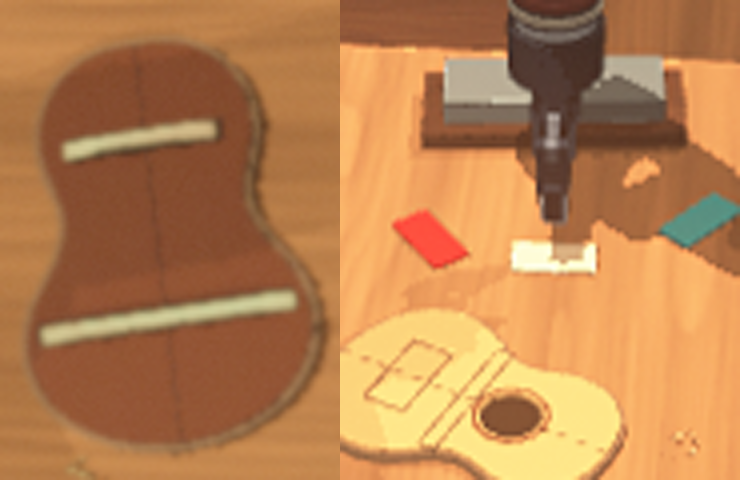

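The side view shows the gripper above the pale patch at crop (553,257). In the top view both bars lie on the back; the short one (ends at crop x 62 and 216) looks about 2 mm too far left, so I'll check it later from a clear view. Now the patch.

>>> play_rows(series=[[0.6, [0.01, 0.01, 0.4], [0, 0, 0]], [0.55, [0, 0, 0.4], [0, 0, 0]], [0.5, [0, 0, 0.3], [0, 0, 0]], [0.5, [0, 0, 0.1], [0, 0, 0]], [0.5, [0, 0, 0], [0, 0, 0]], [0.5, [0, 0, 0], [0, 0, 0]]])

```text
t: 20.82
tool_pos: [0.4796, -0.4394, 0.0041]
tool_rot: [3.14, 0.054, 0.001]
contact_force: [-0.4, 0.4, -0.5]
opening: 0.0426
grip_force: 0.0
```

```bash
python3 plan.py .4792 -.4385 .001 2; python3 - <<'E'
from meas import *
s=get("side")["color"]
cv2.imwrite("pics/v8.png",cv2.resize(s[120:180,300:380],None,fx=8,fy=8,interpolation=cv2.INTER_CUBIC))
E
```

```text
t 20.82 pos [ 0.4796 -0.4394  0.0041] yaw 1.98 q6 0.68 open 0.0426 grip 0.0 F [-0.4  0.4 -0.5]
turn first (x8deg): [ 0.01 -0.01 -0.  ]  then shift (x50mm): [-0.01 -0.02  0.06]
```

View pics/v8.png

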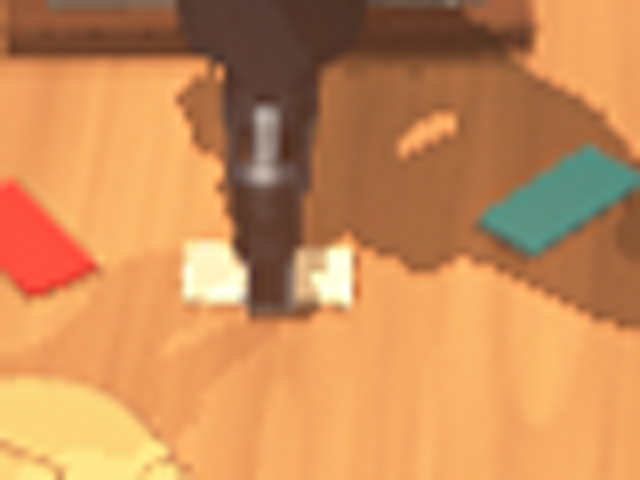

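>>> play_rows(series=[[0.46, [-0.01, -0.02, 0.05], [0, 0, 0]], [0.46, [0, 0, 0.03], [0, 0, 0]], [0.46, [0, 0, 0], [0, 0, 0]], [0.46, [0, 0, 0], [0, 0, 0]]])

```text
t: 21.38
tool_pos: [0.4786, -0.4379, -0.0006]
tool_rot: [-3.141, -0.054, 0.0]
contact_force: [0.9, 0.5, -0.5]
opening: 0.0397
grip_force: 0.0
```

>>> play_rows(series=[[0.46, [0, 0, 0.04], [0, 0, 0]], [0.46, [0, 0, 0], [0, 0, 0]], [0.46, [0, 0, 0], [0, 0, 0]]])

```text
t: 21.75
tool_pos: [0.4789, -0.4381, -0.0014]
tool_rot: [3.141, 0.054, 0.0]
contact_force: [-2.7, 0.4, 5.3]
opening: 0.0394
grip_force: 3.1
```

>>> play_rows(series=[[0.46, [0, 0, -0.06], [0, 0, 0]], [0.46, [0, 0, 0], [0, 0, 0]], [0, [0, 0, 0], [0, 0, 0]], [0, [0, 0, 0], [0, 0, 0]], [0, [0, 0, 0], [0, 0, 0]], [0, [0, 0, 0], [0, 0, 0]]])

```text
t: 22.5
tool_pos: [0.4788, -0.438, 0.0005]
tool_rot: [3.141, 0.054, 0.001]
contact_force: [0.3, -0.5, 1.9]
opening: 0.0325
grip_force: 30.0
```

```bash
python3 plan.py .5805 -.2733 .06 65.9
```

```text
t 22.50 pos [ 0.4788 -0.438   0.0005] yaw 1.98 q6 0.68 open 0.0325 grip 30.0 F [ 0.3 -0.5  1.9]
turn first (x8deg): [ 0.   -0.   -7.99]  then shift (x50mm): [ 3.84  0.51 -1.19]
```

>>> play_rows(series=[[0, [0, 0, -0.3], [0, 0, 0]], [0, [0, 0, -0.5], [0, 0, 0]], [0, [0, 0, -0.4], [0, 0, -1]], [0, [0, 0, 0], [0, 0, -1]], [0, [0, 0, 0], [0, 0, -1]], [0, [0, 0, 0], [0, 0, -1]], [0, [0, 0, 0], [0, 0, -1]], [0, [0, 0, 0], [0, 0, -1]]])

```text
t: 23.5
tool_pos: [0.4786, -0.4377, 0.0609]
tool_rot: [-2.844, -1.334, 0.0]
contact_force: [0.1, -0.5, -0.1]
opening: 0.0325
grip_force: 29.8
```

>>> play_rows(series=[[0, [0, 0, 0], [0, 0, -1]], [0, [0, 0, 0], [0, 0, -1]], [0, [0.96, 0.13, 0], [0, 0, 0]], [0, [0.96, 0.13, 0], [0, 0, 0]], [0, [0.96, 0.13, 0], [0, 0, 0]], [0, [0.96, 0.12, 0], [0, 0, 0]], [0, [0, 0, 0], [0, 0, 0]], [0, [0, 0, 0], [0, 0, 0]]])

```text
t: 24.5
tool_pos: [0.5799, -0.273, 0.0607]
tool_rot: [2.634, 1.711, -0.0]
contact_force: [-0.2, 0.7, -0.3]
opening: 0.0323
grip_force: 29.8
```

```bash
python3 plan.py .5805 -.2733 .018 65.9; python3 - <<'E'
from h import *
crop(get("side"),240,110,130,110,5,"pics/g9.png")
E
```

```text
t 24.50 pos [ 0.5799 -0.273   0.0607] yaw 66.01 q6 -0.14 open 0.0323 grip 29.8 F [-0.2  0.7 -0.3]
turn first (x8deg): [0.   0.   0.01]  then shift (x50mm): [-0.    0.01  0.85]
```

View pics/g9.png

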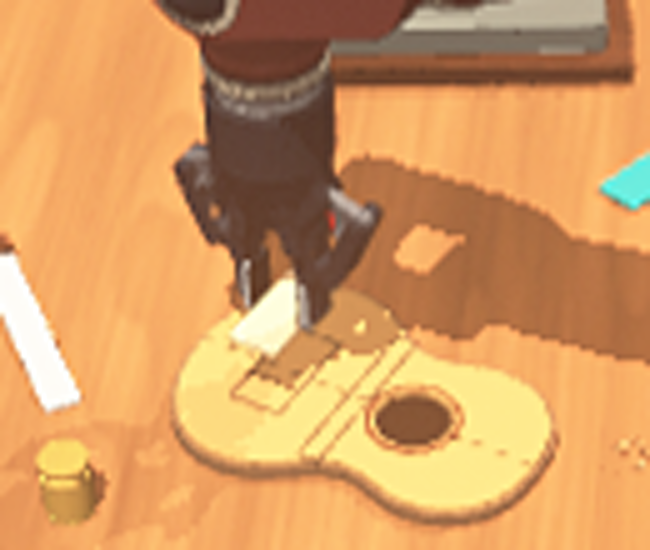

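The patch is held level above its outline (about 12 pictures viewed, so I'll go by numbers now). Lower it.

>>> play_rows(series=[[0, [0, 0.01, 0.4], [0, 0, 0.01]], [0, [0, 0, 0.4], [0, 0, 0]], [0, [0, 0, 0.08], [0, 0, 0]], [0, [0, 0, 0], [0, 0, 0]], [0, [0, 0, 0], [0, 0, 0]]])

```text
t: 25.18
tool_pos: [0.581, -0.2733, 0.0169]
tool_rot: [2.635, 1.708, 0.001]
contact_force: [-0.2, -0.4, 0.4]
opening: 0.0327
grip_force: 29.8
```

```bash
python3 plan.py .5805 -.2733 .0125 65.9
```

```text
t 25.18 pos [ 0.581  -0.2733  0.0169] yaw 65.90 q6 -0.14 open 0.0327 grip 29.8 F [-0.2 -0.4  0.4]
turn first (x8deg): [0.01 0.   0.  ]  then shift (x50mm): [-0.   -0.01  0.09]
```

>>> play_rows(series=[[0, [0, -0.01, 0.05], [0, 0, 0]], [0, [0, 0, 0.03], [0, 0, 0]], [0, [0, 0, 0], [0, 0, 0]], [0, [0, 0, 0], [0, 0, 0]]])

```text
t: 25.68
tool_pos: [0.5803, -0.2729, 0.0126]
tool_rot: [2.636, 1.709, 0.0]
contact_force: [0.4, 0.5, 0.3]
opening: 0.0326
grip_force: 29.9
```

>>> play_rows(series=[[0, [0, 0, 0.02], [0, 0, 0]], [0, [0, 0, 0], [0, 0, 0]], [0.4, [0, 0, 0], [0, 0, 0]], [0.47, [0, 0, 0], [0, 0, 0]], [0.47, [0, 0, 0], [0, 0, 0]], [0.47, [0, 0, -0.3], [0, 0, 0]], [0.47, [0, 0, -0.8], [0, 0, 0]], [0.4, [0, 0, -0.6], [0, 0, 0]]])

```text
t: 26.68
tool_pos: [0.5808, -0.2733, 0.0992]
tool_rot: [2.634, 1.708, 0.002]
contact_force: [0.2, 0.1, -0.1]
opening: 0.0341
grip_force: 0.0
```

```bash
python3 plan.py .493 -.0464 .06 -3
```

```text
t 26.68 pos [ 0.5808 -0.2733  0.0992] yaw 65.91 q6 -0.14 open 0.0341 grip 0.0 F [ 0.2  0.1 -0.1]
turn first (x8deg): [ 0.02 -0.01  8.61]  then shift (x50mm): [-1.99 -4.44  0.78]
```

>>> play_rows(series=[[0.4, [0, 0, 0], [0, 0, 1]], [0.4, [0, 0, 0], [0, 0, 1]], [0.4, [0, 0, 0], [0, 0, 1]], [0.4, [0, 0, 0], [0, 0, 1]], [0.4, [0, 0, 0], [0, 0, 1]], [0.4, [0, 0, 0], [0, 0, 1]], [0.4, [0, 0, 0], [0, 0, 1]], [0.4, [0, 0, 0], [0, 0, 1]]])

```text
t: 27.68
tool_pos: [0.5805, -0.273, 0.0976]
tool_rot: [3.141, 0.045, 0.002]
contact_force: [-0.5, 0.1, 0.1]
opening: 0.0343
grip_force: 0.0
```

>>> play_rows(series=[[0.4, [0, 0, 0], [0, 0, 0.61]], [0.4, [-0.4, -0.9, 0], [0, 0, 0]], [0.4, [-0.4, -0.9, 0], [0, 0, 0]], [0.4, [-0.4, -0.9, 0], [0, 0, 0]], [0.4, [-0.4, -0.9, 0.3], [0, 0, 0]], [0.4, [-0.4, -0.85, 0.4], [0, 0, 0]], [0.4, [0, 0, 0], [0, 0, 0]], [0.4, [0, 0, 0], [0, 0, 0]]])

```text
t: 28.68
tool_pos: [0.4928, -0.0459, 0.0627]
tool_rot: [3.14, -0.081, 0.004]
contact_force: [-0.5, -0.5, 1.3]
opening: 0.0341
grip_force: 0.0
```

```bash
python3 plan.py .493 -.0464 .004 -3; python3 - <<'E'
from meas import *
im=get("top"); cv2.imwrite("pics/t10.png",im["color"])
for z in(.0145,.019):
  for r in rects(im,z): print(z,"px",r[0].round(),"w",r[1].round(4),"L %.1f W %.1f yaw %.1f"%r[2:])
E
```

```text
t 28.68 pos [ 0.4928 -0.0459  0.0627] yaw -2.96 q6 1.38 open 0.0341 grip 0.0 F [-0.5 -0.5  1.3]
turn first (x8deg): [ 0.   -0.02  0.01]  then shift (x50mm): [0.01 0.01 1.17]
0.0145 px [ 39. 407.] w [0.0522 0.6459] L 216.3 W 164.1 yaw 65.0
0.0145 px [221. 239.] w [0.4793 0.2331] L 150.6 W 10.4 yaw -79.9
0.0145 px [437. 201.] w [ 0.5801 -0.2704] L 72.0 W 35.1 yaw 65.8
0.019 px [ 39. 407.] w [0.0531 0.6436] L 215.6 W 163.5 yaw 65.0
0.019 px [221. 239.] w [0.4788 0.2322] L 150.1 W 10.4 yaw -79.9
0.019 px [437. 201.] w [ 0.5793 -0.2697] L 71.8 W 35.0 yaw 65.8
```

```bash
python3 - <<'E'
import cv2,numpy as np
o=cv2.imread("pics/t10.png")
f=lambda a,s:cv2.resize(a,None,fx=s,fy=s,interpolation=cv2.INTER_CUBIC)
cv2.imwrite("pics/v10.png",np.hstack([f(o[170:270,395:475],5),f(o[170:270,180:260],5)]))
E
```

```text
(no output)
```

View pics/v10.png

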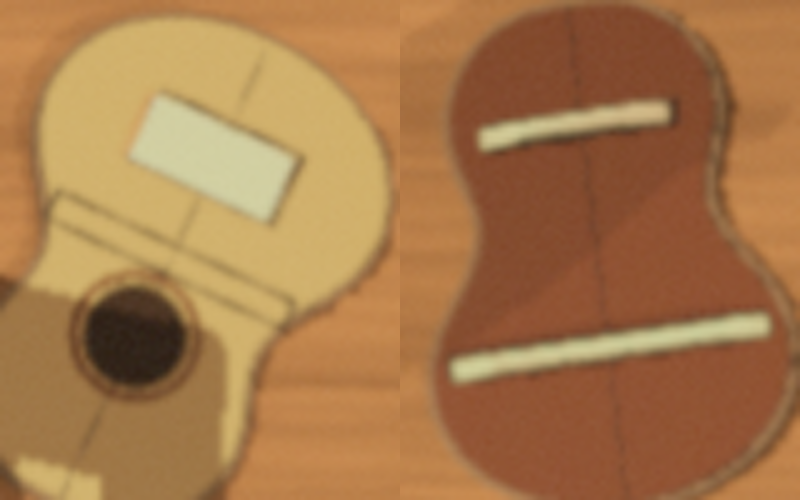

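The view shows the patch about 3 mm off towards crop-left/neck, with outline visible at its right end around (290,190). So the camera reads about 2.8 mm more in y than the robot in this region. I'll carry that correction into the hole bar, then mend the patch.

>>> play_rows(series=[[0.4, [0.01, 0.01, 0.4], [0, -0.02, 0]], [0.4, [0, 0, 0.4], [0, 0, 0]], [0.4, [0, 0, 0.33], [0, 0, 0]], [0.4, [0, 0, 0.03], [0, 0, 0]], [0.4, [0, 0, 0], [0, 0, 0]], [0, [0, 0, 0], [0, 0, 0]], [0, [0, 0, 0], [0, 0, 0]], [0, [0, 0, 0], [0, 0, 0]]])

```text
t: 29.72
tool_pos: [0.4931, -0.0462, 0.0044]
tool_rot: [3.14, -0.081, -0.001]
contact_force: [0.1, 0.0, 3.7]
opening: 0.0108
grip_force: 30.9
```

```bash
python3 plan.py .5318 -.254 .06 65.9; python3 - <<'E'
from meas import *
im=get("top")
for f in("pics/t7.png","pics/t10.png"):
    c=cv2.imread(f); roi=cv2.resize(c[180:215,185:245],None,fx=4,fy=4,interpolation=cv2.INTER_CUBIC)
    h=cv2.cvtColor(roi,cv2.COLOR_BGR2HSV); m=cv2.inRange(h,(8,20,150),(40,120,255))
    k=max(cv2.findContours(m,cv2.RETR_EXTERNAL,cv2.CHAIN_APPROX_NONE)[0],key=cv2.contourArea).reshape(-1,2)
    px=(k+.5)/4-.5+[185,180]
    for z in(.017,.021):
        w=cast(im,px,z); r=cv2.minAreaRect((w*1e4).astype(np.float32)); print(f,z,(np.array(r[0])/1e4).round(4),np.array(r[1])/10,r[2])
E
```

```text
t 29.73 pos [ 0.4931 -0.0462  0.0044] yaw -2.96 q6 1.38 open 0.0108 grip 30.9 F [0.1 0.  3.7]
turn first (x8deg): [-0.    0.01 -8.61]  then shift (x50mm): [-3.48  2.4  -1.11]
pics/t7.png 0.017 [0.5846 0.2552] [12.42982941 92.02611694] 10.25705337524414
pics/t7.png 0.021 [0.5838 0.2543] [12.39304352 91.75378418] 10.257038116455078
pics/t10.png 0.017 [0.5846 0.2552] [12.31754837 91.94660645] 10.192437171936035
pics/t10.png 0.021 [0.5838 0.2543] [12.28107529 91.67446899] 10.192408561706543
```

>>> play_rows(series=[[0, [0, 0, -0.5], [0, 0, 0]], [0, [0, 0, -0.6], [0, 0, -1]], [0, [0, 0, 0], [0, 0, -1]], [0, [0, 0, 0], [0, 0, -1]], [0, [0, 0, 0], [0, 0, -1]], [0, [0, 0, 0], [0, 0, -1]], [0, [0, 0, 0], [0, 0, -1]], [0, [0, 0, 0], [0, 0, -1]]])

```text
t: 30.78
tool_pos: [0.4918, -0.0458, 0.0579]
tool_rot: [-2.806, -1.408, 0.005]
contact_force: [0.2, -0.4, -0.9]
opening: 0.0109
grip_force: 30.4
```

>>> play_rows(series=[[0, [0, 0, 0], [0, 0, -1]], [0, [0, 0, 0], [0, 0, -0.61]], [0, [-0.87, 0.6, 0], [0, 0, 0]], [0, [-0.87, 0.6, 0], [0, 0, 0]], [0, [-0.87, 0.6, 0], [0, 0, 0]], [0, [-0.87, 0.6, 0], [0, 0, 0]], [0, [0, 0, 0], [0, 0, 0]], [0, [0, 0, 0], [0, 0, 0]]])

```text
t: 31.78
tool_pos: [0.5302, -0.2532, 0.0575]
tool_rot: [-2.634, -1.706, 0.004]
contact_force: [-0.1, 0.4, -0.2]
opening: 0.0107
grip_force: 30.4
```

```bash
python3 plan.py .5318 -.254 .02 65.9
```

```text
t 31.77 pos [ 0.5302 -0.2532  0.0575] yaw 65.88 q6 -0.15 open 0.0107 grip 30.4 F [-0.1  0.4 -0.2]
turn first (x8deg): [-0.03  0.   -0.  ]  then shift (x50mm): [-0.    0.04  0.75]
```

>>> play_rows(series=[[0, [0, 0.04, 0.35], [-0.03, 0, 0]], [0, [0, 0, 0.37], [0, 0, 0]], [0, [0, 0, 0], [0, 0, 0]], [0, [0, 0, 0], [0, 0, 0]]])

```text
t: 32.28
tool_pos: [0.5325, -0.2542, 0.0218]
tool_rot: [2.635, 1.709, -0.0]
contact_force: [0.3, -0.8, -0.4]
opening: 0.0108
grip_force: 30.4
```

```bash
python3 plan.py .5318 -.254 .0162 65.9
```

```text
t 32.27 pos [ 0.5325 -0.2542  0.0218] yaw 65.93 q6 -0.15 open 0.0108 grip 30.4 F [ 0.3 -0.8 -0.4]
turn first (x8deg): [0.01 0.01 0.  ]  then shift (x50mm): [-0.   -0.01  0.11]
```

>>> play_rows(series=[[0, [0, -0.01, 0.06], [0, 0, 0]], [0, [0, 0, 0.05], [0, 0, 0]], [0, [0, 0, 0.01], [0, 0, 0]], [0.2, [0, 0, 0], [0, 0, 0]], [0.32, [0, 0, 0], [0, 0, 0]], [0.32, [0, 0, 0], [0, 0, 0]], [0.32, [0, 0, -0.4], [0, 0, 0]], [0.32, [0, 0, -1], [0, 0, 0]]])

```text
t: 33.28
tool_pos: [0.5303, -0.2532, 0.0851]
tool_rot: [-2.633, -1.707, 0.004]
contact_force: [0.7, -0.9, 0.8]
opening: 0.0271
grip_force: 0.0
```

>>> play_rows(series=[[0.32, [0, 0, -0.2], [0, 0, 0]], [0.32, [0, 0, 0], [0, 0, 0]]])

```text
t: 33.52
tool_pos: [0.533, -0.2549, 0.0984]
tool_rot: [2.632, 1.706, 0.002]
contact_force: [-1.1, 0.0, 0.3]
opening: 0.0266
grip_force: 0.0
```

```bash
python3 plan.py .5849 .2528 .06 99.9
```

```text
t 33.52 pos [ 0.533  -0.2549  0.0984] yaw 65.90 q6 -0.15 open 0.0266 grip 0.0 F [-1.1  0.   0.3]
turn first (x8deg): [ 0.03  0.02 -4.25]  then shift (x50mm): [9.82 2.77 0.77]
```

>>> play_rows(series=[[0.32, [0, 0, 0], [0, 0, -1]], [0.32, [0, 0, 0], [0, 0, -1]], [0.32, [0, 0, 0], [0, 0, -1]], [0.32, [0, 0, 0], [0, 0, -1]], [0.32, [0.98, 0.28, 0], [0, 0, -0.25]], [0.32, [0.98, 0.28, 0], [0, 0, 0]], [0.32, [0.98, 0.28, 0], [0, 0, 0]], [0.32, [0.98, 0.28, 0], [0, 0, 0]]])

```text
t: 34.52
tool_pos: [0.554, -0.05, 0.0942]
tool_rot: [-2.021, -2.404, 0.003]
contact_force: [0.7, -0.1, -0.4]
opening: 0.0273
grip_force: 0.0
```

>>> play_rows(series=[[0.32, [0.98, 0.28, 0], [0, 0, 0]], [0.32, [0.98, 0.28, 0], [0, 0, 0]], [0.32, [0.98, 0.28, 0], [0, 0, 0]], [0.32, [0.98, 0.28, 0], [0, 0, 0]], [0.32, [0.98, 0.28, 0.3], [0, 0, 0]], [0.32, [0.98, 0.25, 0.4], [0, 0, 0]], [0.32, [0, 0, 0], [0, 0, 0]], [0.32, [0, 0, 0], [0, 0, 0]]])

```text
t: 35.52
tool_pos: [0.5851, 0.2515, 0.0591]
tool_rot: [2.02, 2.405, -0.005]
contact_force: [0.7, 0.5, 0.0]
opening: 0.0272
grip_force: 0.0
```

```bash
python3 plan.py .5847 .2528 .0205 99.9; python3 - <<'E'
from meas import *
im=get("top"); cv2.imwrite("pics/t11.png",im["color"])
for z in(.0165,.018):
  for r in rects(im,z): print(z,"px",r[0].round(),"w",r[1].round(4),"L %.1f W %.1f yaw %.1f"%r[2:])
E
```

```text
t 35.52 pos [0.5851 0.2515 0.0591] yaw 99.93 q6 0.12 open 0.0272 grip 0.0 F [0.7 0.5 0. ]
turn first (x8deg): [-0.01  0.02  0.  ]  then shift (x50mm): [ 0.03 -0.    0.77]
0.0165 px [ 39. 407.] w [0.0528 0.6451] L 215.3 W 163.9 yaw 64.9
0.0165 px [235. 237.] w [0.4853 0.1996] L 82.9 W 10.0 yaw -81.1
0.0165 px [429. 221.] w [ 0.5316 -0.2515] L 122.3 W 14.7 yaw 65.6
0.0165 px [437. 201.] w [ 0.5798 -0.2701] L 71.6 W 35.4 yaw 66.0
0.018 px [ 39. 407.] w [0.0531 0.6444] L 215.1 W 163.8 yaw 64.9
0.018 px [235. 237.] w [0.4852 0.1993] L 82.8 W 10.0 yaw -81.1
0.018 px [429. 221.] w [ 0.5313 -0.2512] L 122.1 W 14.7 yaw 65.6
0.018 px [437. 201.] w [ 0.5795 -0.2698] L 71.6 W 35.3 yaw 66.0
```

The hole bar is within 0.3 mm of its target. Now I'll move the short bar 3 mm along its length: grip, lift slightly, shift, set down.

>>> play_rows(series=[[0.32, [0.03, 0, 0.4], [0, 0, 0]], [0.32, [0, 0, 0.37], [0, 0, 0]], [0.32, [0, 0, 0], [0, 0, 0]], [0, [0, 0, 0], [0, 0, 0]], [0, [0, 0, 0], [0, 0, 0]], [0, [0, 0, 0], [0, 0, 0]]])

```text
t: 36.33
tool_pos: [0.5863, 0.2535, 0.0228]
tool_rot: [2.02, 2.403, 0.001]
contact_force: [-0.8, -0.8, 0.4]
opening: 0.0075
grip_force: 31.9
```

>>> play_rows(series=[[0, [0, 0, -0.06], [0, 0, 0]], [0, [-0.06, 0.01, 0], [0, 0, 0]], [0, [0, 0, 0], [0, 0, 0]], [0, [0, 0, 0.06], [0, 0, 0]], [0, [0, 0, 0], [0, 0, 0]], [0, [0, 0, 0], [0, 0, 0]]])

```text
t: 37.08
tool_pos: [0.5868, 0.2505, 0.0219]
tool_rot: [2.02, 2.404, -0.001]
contact_force: [0.0, -0.6, -0.0]
opening: 0.0076
grip_force: 32.0
```

>>> play_rows(series=[[0, [0, -0.01, 0.02], [0, 0, 0]], [0, [0, 0, 0], [0, 0, 0]], [0, [0, 0, 0], [0, 0, 0]]])

```text
t: 37.45
tool_pos: [0.5867, 0.2505, 0.0218]
tool_rot: [2.02, 2.403, 0.0]
contact_force: [-0.6, -1.0, 5.3]
opening: 0.0076
grip_force: 32.6
```

>>> play_rows(series=[[0.15, [0, 0, 0], [0, 0, 0]], [0.3, [0, 0, 0], [0, 0, 0]], [0.3, [0, 0, 0], [0, 0, 0]], [0.3, [0, 0, -0.4], [0, 0, 0]], [0.3, [0, 0, -1], [0, 0, 0]], [0.45, [0, 0, -0.2], [0, 0, 0]], [0.45, [0, 0, 0], [0, 0, 0]]])

```text
t: 38.33
tool_pos: [0.5873, 0.2508, 0.1033]
tool_rot: [2.019, 2.402, 0.004]
contact_force: [-0.2, 1.2, 0.2]
opening: 0.0389
grip_force: 0.0
```

```bash
python3 plan.py .5805 -.273 .06 65.9
```

```text
t 38.33 pos [0.5873 0.2508 0.1033] yaw 99.90 q6 0.12 open 0.0389 grip 0.0 F [-0.2  1.2  0.2]
turn first (x8deg): [ 0.03 -0.    4.25]  then shift (x50mm): [-9.62  4.15  0.87]
```

Next, back to the patch to mend it: opening 0.5, then regrip and shift.

>>> play_rows(series=[[0.5, [0, 0, 0], [0, 0, 1]], [0.5, [0, 0, 0], [0, 0, 1]], [0.5, [0, 0, 0], [0, 0, 1]], [0.5, [0, 0, 0], [0, 0, 1]], [0.5, [-0.96, 0.41, 0], [0.03, 0, 0.25]], [0.5, [-0.96, 0.41, 0], [0, 0, 0]], [0.5, [-0.96, 0.41, 0], [0, 0, 0]], [0.5, [-0.96, 0.41, 0], [0, 0, 0]]])

```text
t: 39.33
tool_pos: [0.583, 0.0402, 0.0992]
tool_rot: [-2.633, -1.707, 0.008]
contact_force: [0.2, -1.4, 0.2]
opening: 0.0426
grip_force: 0.0
```

>>> play_rows(series=[[0.5, [-0.96, 0.41, 0], [0, 0, 0]], [0.5, [-0.96, 0.41, 0], [0, 0, 0]], [0.5, [-0.96, 0.41, 0], [0, 0, 0]], [0.5, [-0.96, 0.41, 0], [0, 0, 0]], [0.5, [-0.96, 0.41, 0.4], [0, 0, 0]], [0.5, [-0.96, 0.46, 0.4], [0, 0, 0]], [0.5, [0, 0, 0], [0, 0, 0]], [0.5, [0, 0, 0], [0, 0, 0]]])

```text
t: 40.33
tool_pos: [0.5804, -0.2716, 0.0595]
tool_rot: [-2.633, -1.706, 0.005]
contact_force: [-0.4, 0.9, 0.3]
opening: 0.0428
grip_force: 0.0
```

```bash
python3 plan.py .5805 -.273 .014 65.9; python3 - <<'E'
from meas import *
im=get("top"); cv2.imwrite("pics/t12.png",im["color"])
c=im["color"]
for (x0,x1,y0,y1) in((185,245,180,215),(185,260,222,255)):
    roi=cv2.resize(c[y0:y1,x0:x1],None,fx=4,fy=4,interpolation=cv2.INTER_CUBIC)
    h=cv2.cvtColor(roi,cv2.COLOR_BGR2HSV); m=cv2.inRange(h,(8,20,150),(40,120,255))
    k=max(cv2.findContours(m,cv2.RETR_EXTERNAL,cv2.CHAIN_APPROX_NONE)[0],key=cv2.contourArea).reshape(-1,2)
    px=(k+.5)/4-.5+[x0,y0]; print(px.min(0),px.max(0))
    for z in(.017,.021):
        w=cast(im,px,z); r=cv2.minAreaRect((w*1e4).astype(np.float32)); print(z,(np.array(r[0])/1e4).round(4),np.array(r[1])/10,r[2])
E
```

```text
t 40.33 pos [ 0.5804 -0.2716  0.0595] yaw 65.88 q6 -0.13 open 0.0428 grip 0.0 F [-0.4  0.9  0.3]
turn first (x8deg): [-0.04  0.   -0.  ]  then shift (x50mm): [-0.02  0.01  0.91]
[196.125 189.125] [234.625 199.125]
0.017 [0.5856 0.2523] [12.88020172 93.16287231] 9.925963401794434
0.021 [0.5848 0.2515] [12.84207764 92.8871521 ] 9.925948143005371
[189.375 231.875] [253.875 246.125]
0.017 [0.4787 0.2324] [ 13.3763031 154.0680542] 9.945528984069824
0.021 [0.4782 0.2316] [ 13.33669739 153.61208496] 9.94553279876709
```

>>> play_rows(series=[[0.5, [-0.02, 0.01, 0.5], [-0.04, 0, 0]], [0.5, [0, 0, 0.41], [0, 0, 0]], [0.48, [0, 0, 0], [0, 0, 0]], [0.48, [0, 0, 0], [0, 0, 0]]])

```text
t: 40.88
tool_pos: [0.5819, -0.2732, 0.016]
tool_rot: [2.633, 1.708, 0.002]
contact_force: [-0.9, -0.4, 0.8]
opening: 0.0411
grip_force: 0.0
```

```bash
python3 plan.py .5805 -.273 .0125 65.9
```

```text
t 40.88 pos [ 0.5819 -0.2732  0.016 ] yaw 65.95 q6 -0.13 open 0.0411 grip 0.0 F [-0.9 -0.4  0.8]
turn first (x8deg): [0.03 0.01 0.01]  then shift (x50mm): [-0.01 -0.03  0.07]
```

>>> play_rows(series=[[0.48, [0, -0.02, 0.05], [0.02, 0, 0]], [0.48, [0, 0, 0], [0, 0, 0]], [0, [0, 0, 0], [0, 0, 0]], [0, [0, 0, 0], [0, 0, 0]], [0, [0, 0, 0], [0, 0, 0]], [0, [0, 0, 0], [0, 0, 0]]])

```text
t: 41.62
tool_pos: [0.581, -0.2735, 0.0137]
tool_rot: [2.635, 1.708, -0.0]
contact_force: [-1.0, 0.1, 4.1]
opening: 0.0325
grip_force: 30.3
```

```bash
python3 plan.py .5805 -.273 .0125 65.9
```

```text
t 41.62 pos [ 0.581  -0.2735  0.0137] yaw 65.90 q6 -0.13 open 0.0325 grip 30.3 F [-1.   0.1  4.1]
turn first (x8deg): [0.01 0.01 0.  ]  then shift (x50mm): [ 0.   -0.01  0.02]
```

>>> play_rows(series=[[0, [0, 0, -0.06], [0, 0, 0]], [0, [-0.05, 0.02, 0], [0, 0, 0]], [0, [0, 0, 0], [0, 0, 0]], [0, [0, 0, 0.06], [0, 0, 0]], [0, [0, 0, 0], [0, 0, 0]], [0, [0, 0, 0], [0, 0, 0]]])

```text
t: 42.38
tool_pos: [0.5805, -0.276, 0.0137]
tool_rot: [2.635, 1.709, -0.002]
contact_force: [-2.7, 0.8, 5.6]
opening: 0.0324
grip_force: 30.4
```

>>> play_rows(series=[[0.4, [0, 0, 0], [0, 0, 0]], [0.46, [0, 0, 0], [0, 0, 0]], [0.46, [0, 0, 0], [0, 0, 0]], [0.46, [0, 0, -0.4], [0, 0, 0]], [0.46, [0, 0, -1], [0, 0, 0]], [0.46, [0, 0, -0.4], [0, 0, 0]], [0.46, [0, 0, 0], [0, 0, 0]]])

```text
t: 43.25
tool_pos: [0.582, -0.2767, 0.1061]
tool_rot: [2.631, 1.706, 0.002]
contact_force: [-0.3, -0.1, -1.1]
opening: 0.0395
grip_force: 0.0
```

```bash
python3 plan.py .4793 .2332 .06 99.9
```

```text
t 43.25 pos [ 0.582  -0.2767  0.1061] yaw 65.91 q6 -0.14 open 0.0395 grip 0.0 F [-0.3 -0.1 -1.1]
turn first (x8deg): [ 0.03  0.02 -4.25]  then shift (x50mm): [10.4  -0.27  0.92]
```

Now the long bar: a 1.5 mm nudge, and a clear view of the soundboard from there.

>>> play_rows(series=[[0.35, [0, 0, 0], [0, 0, -1]], [0.35, [0, 0, 0], [0, 0, -1]], [0.35, [0, 0, 0], [0, 0, -1]], [0.35, [0, 0, 0], [0, 0, -1]], [0.35, [0.94, -0.02, 0], [0.03, 0.02, -0.25]], [0.35, [0.94, -0.02, 0], [0, 0, 0]], [0.35, [0.94, -0.02, 0], [0, 0, 0]], [0.35, [0.94, -0.02, 0], [0, 0, 0]]])

```text
t: 44.25
tool_pos: [0.5439, -0.0892, 0.1009]
tool_rot: [-2.017, -2.399, 0.006]
contact_force: [0.8, 0.0, -0.6]
opening: 0.0298
grip_force: 0.0
```

>>> play_rows(series=[[0.35, [0.94, -0.03, 0], [0, 0, 0]], [0.35, [0.94, -0.03, 0], [0, 0, 0]], [0.35, [0.94, -0.03, 0], [0, 0, 0]], [0.35, [0.94, -0.03, 0], [0, 0, 0]], [0.35, [0.94, -0.03, 0], [0, 0, 0]], [0.35, [0.94, -0.03, 0.4], [0, 0, 0]], [0.35, [0.94, -0.03, 0.5], [0, 0, 0]], [0.35, [0, 0, 0], [0, 0, 0]]])

```text
t: 45.25
tool_pos: [0.4744, 0.2327, 0.0544]
tool_rot: [-2.01, -2.402, 0.014]
contact_force: [0.5, -0.9, -0.4]
opening: 0.0299
grip_force: 0.0
```

```bash
python3 - <<'E'
from meas import *
im=get("top"); cv2.imwrite("pics/t13.png",im["color"])
for z in(.0165,):
  for r in rects(im,z): print(z,"px",r[0].round(),"w",r[1].round(4),"L %.1f W %.1f yaw %.1f"%r[2:])
E
python3 plan.py .4793 .2332 .0205 99.9
```

```text
0.0165 px [ 39. 406.] w [0.0526 0.6449] L 216.3 W 163.5 yaw 65.1
0.0165 px [429. 221.] w [ 0.5315 -0.2515] L 122.3 W 14.7 yaw 65.6
0.0165 px [438. 201.] w [ 0.5801 -0.2723] L 73.0 W 35.5 yaw 65.7
t 45.30 pos [0.4759 0.2317 0.0558] yaw 100.07 q6 0.13 open 0.0299 grip 0.0 F [-0.1 -0.2  0.9]
turn first (x8deg): [-0.07 -0.01  0.02]  then shift (x50mm): [0.02 0.07 0.71]
```

The patch is now within about 1 mm and the hole bar within 0.3 mm.

>>> play_rows(series=[[0.35, [0.02, 0.07, 0.3], [-0.07, 0, 0.02]], [0.35, [0, 0, 0.4], [0, 0, 0]], [0.35, [0, 0, 0], [0, 0, 0]], [0.35, [0, 0, 0], [0, 0, 0]], [0, [0, 0, 0], [0, 0, 0]], [0, [0, 0, 0], [0, 0, 0]], [0, [0, 0, 0], [0, 0, 0]]])

```text
t: 46.18
tool_pos: [0.4828, 0.2331, 0.025]
tool_rot: [2.022, 2.4, 0.01]
contact_force: [-0.7, -0.9, 3.8]
opening: 0.0069
grip_force: 29.5
```

```bash
python3 plan.py .4808 .2340 .0205 99.9
```

```text
t 46.17 pos [0.4828 0.2331 0.025 ] yaw 99.76 q6 0.14 open 0.0069 grip 29.5 F [-0.7 -0.9  3.8]
turn first (x8deg): [ 0.05 -0.01 -0.02]  then shift (x50mm): [ 0.02 -0.04  0.09]
```

The grip is too high, on the crown. I'll reopen, correct the pose, lower and regrip.

>>> play_rows(series=[[0.3, [0, 0, 0], [0, 0, 0]], [0.3, [0, 0, 0], [0, 0, 0]], [0.3, [0.01, -0.03, 0.08], [0.05, 0, -0.02]], [0.3, [0, 0, 0], [0, 0, 0]], [0.3, [0, 0, 0], [0, 0, 0]], [0.3, [0, 0, 0], [0, 0, 0]]])

```text
t: 46.92
tool_pos: [0.4804, 0.2334, 0.02]
tool_rot: [-2.02, -2.403, 0.0]
contact_force: [-0.4, 0.4, 0.5]
opening: 0.0257
grip_force: 0.0
```

```bash
python3 plan.py .4808 .2340 .0195 99.9
```

```text
t 46.92 pos [0.4804 0.2334 0.02  ] yaw 99.91 q6 0.14 open 0.0257 grip 0.0 F [-0.4  0.4  0.5]
turn first (x8deg): [-0.01 -0.01  0.  ]  then shift (x50mm): [0.01 0.01 0.01]
```

>>> play_rows(series=[[0, [0, 0, 0], [0, 0, 0]], [0, [0, 0, 0], [0, 0, 0]], [0, [0, 0, 0], [0, 0, 0]], [0, [0, 0, -0.04], [0, 0, 0]], [0, [0.02, 0, 0], [0, 0, 0]], [0, [0, 0, 0.05], [0, 0, 0]], [0, [0, 0, 0], [0, 0, 0]], [0, [0, 0, 0], [0, 0, 0]]])

```text
t: 47.92
tool_pos: [0.4805, 0.2345, 0.0201]
tool_rot: [-2.02, -2.403, -0.0]
contact_force: [-1.9, 0.5, 5.9]
opening: 0.0073
grip_force: 32.1
```

>>> play_rows(series=[[0.15, [0, 0, 0], [0, 0, 0]], [0.3, [0, 0, 0], [0, 0, 0]], [0.3, [0, 0, 0], [0, 0, 0]], [0.3, [0, 0, -0.4], [0, 0, 0]], [0.3, [0, 0, -1], [0, 0, 0]], [0.7, [0, 0, -0.6], [0, 0, 0]], [0.7, [0, 0, -0.2], [0, 0, 0]], [0.7, [0, 0, 0], [0, 0, 0]]])

```text
t: 48.92
tool_pos: [0.4804, 0.2341, 0.1293]
tool_rot: [-2.02, -2.403, -0.0]
contact_force: [-0.4, -0.1, -0.1]
opening: 0.06
grip_force: 0.0
```

```bash
python3 plan.py .696 -.1525 .1 65.9
```

```text
t 48.92 pos [0.4804 0.2341 0.1293] yaw 99.90 q6 0.14 open 0.0600 grip 0.0 F [-0.4 -0.1 -0.1]
turn first (x8deg): [-0.01 -0.01  4.25]  then shift (x50mm): [-5.3   7.09  0.59]
```

>>> play_rows(series=[[0.7, [0, 0, 0], [0, 0, 1]], [0.7, [0, 0, 0], [0, 0, 1]], [0.7, [0, 0, 0], [0, 0, 1]], [0.7, [0, 0, 0], [0, 0, 1]], [0.7, [-0.66, 0.88, 0], [0, 0, 0.25]], [0.7, [-0.66, 0.88, 0], [0, 0, 0]], [0.7, [-0.66, 0.88, 0], [0, 0, 0]], [0.7, [-0.66, 0.88, 0], [0, 0, 0]]])

```text
t: 49.92
tool_pos: [0.5881, 0.0412, 0.1261]
tool_rot: [-2.632, -1.706, 0.006]
contact_force: [0.0, 0.8, 0.6]
opening: 0.06
grip_force: 0.0
```

>>> play_rows(series=[[0.7, [-0.66, 0.88, 0], [0, 0, 0]], [0.7, [-0.66, 0.88, 0], [0, 0, 0]], [0.7, [-0.66, 0.88, 0.2], [0, 0, 0]], [0.7, [-0.66, 0.88, 0.3], [0, 0, 0]], [0.7, [0, 0, 0], [0, 0, 0]], [0.7, [0, 0, 0], [0, 0, 0]], [0.7, [0, 0, 0], [0, 0, 0]]])

```text
t: 50.8
tool_pos: [0.6951, -0.1483, 0.103]
tool_rot: [-2.632, -1.709, 0.002]
contact_force: [-0.1, 0.2, 0.3]
opening: 0.0598
grip_force: 0.0
```

```bash
python3 plan.py .696 -.153 .012 65.9; python3 - <<'E'
from meas import *
im=get("top"); cv2.imwrite("pics/t14.png",im["color"])
c=im["color"]
for (x0,x1,y0,y1) in((185,245,180,215),(185,260,222,255)):
    roi=cv2.resize(c[y0:y1,x0:x1],None,fx=4,fy=4,interpolation=cv2.INTER_CUBIC)
    h=cv2.cvtColor(roi,cv2.COLOR_BGR2HSV); m=cv2.inRange(h,(8,20,150),(40,120,255))
    k=max(cv2.findContours(m,cv2.RETR_EXTERNAL,cv2.CHAIN_APPROX_NONE)[0],key=cv2.contourArea).reshape(-1,2)
    px=(k+.5)/4-.5+[x0,y0]
    w=cast(im,px,.019); r=cv2.minAreaRect((w*1e4).astype(np.float32)); print((np.array(r[0])/1e4).round(4),np.array(r[1])/10,r[2])
E
```

```text
t 50.80 pos [ 0.6951 -0.1483  0.103 ] yaw 65.98 q6 0.10 open 0.0598 grip 0.0 F [-0.1  0.2  0.3]
turn first (x8deg): [-0.02 -0.01  0.01]  then shift (x50mm): [-0.08  0.06  1.82]
[0.5851 0.2518] [13.99494324 93.91934204] 10.120959281921387
[0.4795 0.2336] [ 14.3713089  153.21477051] 9.879411697387695
```

Both back bars are now within 0.6 mm. Now the weight.

>>> play_rows(series=[[0.7, [-0.08, 0.06, 0], [-0.02, 0, 0.01]], [0.7, [0, 0, 0.6], [0, 0, 0]], [0.7, [0, 0, 0.6], [0, 0, 0]], [0.7, [0, 0, 0.5], [0, 0, 0]], [0.7, [0, 0, 0.1], [0, 0, 0]], [0.7, [0, 0, 0], [0, 0, 0]], [0.35, [0, 0, 0], [0, 0, 0]], [0, [0, 0, 0], [0, 0, 0]]], force=40)

```text
t: 51.85
tool_pos: [0.6979, -0.1548, 0.0154]
tool_rot: [2.636, 1.706, 0.004]
contact_force: [-0.3, -0.6, 3.6]
opening: 0.0308
grip_force: 40.2
```

>>> play_rows(series=[[0, [0, 0, 0], [0, 0, 0]], [0, [0, 0, 0], [0, 0, 0]], [0, [0, 0, 0], [0, 0, 0]]])

```text
t: 52.22
tool_pos: [0.6979, -0.1548, 0.0153]
tool_rot: [2.636, 1.706, 0.004]
contact_force: [-0.5, 1.1, 6.5]
opening: 0.0311
grip_force: 40.3
```

```bash
python3 plan.py .581 -.2758 .08 65.9; python3 - <<'E'
from h import *
crop(get("side"),220,160,80,80,5,"pics/v15.png")
E
```

```text
t 52.23 pos [ 0.6979 -0.1548  0.0153] yaw 65.83 q6 0.10 open 0.0311 grip 40.3 F [-0.5  1.1  6.5]
turn first (x8deg): [ 0.02 -0.01 -0.01]  then shift (x50mm): [-3.16 -1.15 -1.29]
```

>>> play_rows(series=[[0, [0, 0, -0.3], [0, 0, 0]], [0, [0, 0, -0.6], [0, 0, 0]], [0, [0, 0, -0.4], [0, 0, 0]], [0, [-0.5, -0.2, 0], [0, 0, 0]], [0, [-0.7, -0.25, 0], [0, 0, 0]], [0, [-0.8, -0.3, 0], [0, 0, 0]], [0, [-0.7, -0.25, 0], [0, 0, 0]], [0, [-0.46, -0.15, 0], [0, 0, 0]]])

```text
t: 53.28
tool_pos: [0.5782, -0.276, 0.0783]
tool_rot: [-2.638, -1.705, -0.001]
contact_force: [-0.6, -0.2, -2.8]
opening: 0.0307
grip_force: 40.1
```

>>> play_rows(series=[[0, [0, 0, 0], [0, 0, 0]], [0, [0, 0, 0], [0, 0, 0]], [0, [0, 0, 0], [0, 0, 0]]])

```text
t: 53.65
tool_pos: [0.5803, -0.2743, 0.0783]
tool_rot: [-2.636, -1.709, -0.002]
contact_force: [1.0, -0.0, -2.8]
opening: 0.0308
grip_force: 40.1
```

```bash
python3 plan.py .5806 -.2751 .045 65.9
```

```text
t 53.65 pos [ 0.5803 -0.2743  0.0783] yaw 65.90 q6 -0.14 open 0.0308 grip 40.1 F [ 1.  -0.  -2.8]
turn first (x8deg): [ 0.   -0.01 -0.  ]  then shift (x50mm): [-0.01  0.01  0.67]
```

>>> play_rows(series=[[0, [-0.01, 0.01, 0.4], [0, 0, 0]], [0, [0, 0, 0.27], [0, 0, 0]], [0, [0, 0, 0.1], [0, 0, 0]], [0, [0, 0, 0], [0, 0, 0]], [0, [0, 0, 0], [0, 0, 0]], [0, [0, 0, 0], [0, 0, 0]]])

```text
t: 54.4
tool_pos: [0.5803, -0.276, 0.0406]
tool_rot: [2.636, 1.706, 0.002]
contact_force: [0.2, 1.0, -2.6]
opening: 0.0309
grip_force: 40.1
```

```bash
python3 plan.py .5806 -.2751 .0325 65.9
```

```text
t 54.40 pos [ 0.5803 -0.276   0.0406] yaw 65.82 q6 -0.14 open 0.0309 grip 40.1 F [ 0.2  1.  -2.6]
turn first (x8deg): [ 0.01 -0.   -0.01]  then shift (x50mm): [ 0.02 -0.    0.16]
```

>>> play_rows(series=[[0, [0.02, 0, 0.1], [0.01, 0, 0]], [0, [0, 0, 0.04], [0, 0, 0]], [0, [0, 0, 0], [0, 0, 0]], [0, [0, 0, 0], [0, 0, 0]]])

```text
t: 54.9
tool_pos: [0.5802, -0.2747, 0.0326]
tool_rot: [-2.636, -1.706, 0.0]
contact_force: [-0.3, 0.0, -1.8]
opening: 0.0304
grip_force: 40.1
```

>>> play_rows(series=[[0, [0, 0, 0.02], [0, 0, 0]], [0, [0, 0, 0], [0, 0, 0]], [0, [0, 0, 0], [0, 0, 0]]])

```text
t: 55.28
tool_pos: [0.5804, -0.2748, 0.0323]
tool_rot: [-2.636, -1.706, 0.0]
contact_force: [-2.0, 0.9, 2.4]
opening: 0.0305
grip_force: 40.4
```

Contact (the force went from −2.7 to +2.4 N). Release slowly, go up and move clear.

>>> play_rows(series=[[0.42, [0, 0, 0], [0, 0, 0]], [0.52, [0, 0, 0], [0, 0, 0]], [0.6, [0, 0, 0], [0, 0, 0]], [0.6, [0, 0, 0], [0, 0, 0]], [0.6, [0, 0, -0.3], [0, 0, 0]], [0.6, [0, 0, -0.7], [0, 0, 0]], [0.6, [0, 0, -1], [0, 0, 0]], [0.6, [0, 0, -0.6], [0, 0, 0]]])

```text
t: 56.28
tool_pos: [0.5816, -0.2756, 0.1664]
tool_rot: [2.634, 1.705, 0.003]
contact_force: [-0.4, 0.3, 0.1]
opening: 0.0511
grip_force: 0.0
```

>>> play_rows(series=[[0.6, [0.9, 0, 0], [0, 0, 0]], [0.6, [0.9, 0, 0], [0, 0, 0]], [0.6, [0.9, 0, 0], [0, 0, 0]], [0.6, [0.9, 0, 0], [0, 0, 0]], [0.6, [0.9, 0, 0], [0, 0, 0]], [0.6, [0.9, 0, 0], [0, 0, 0]], [0.6, [0, 0, 0], [0, 0, 0]], [0.6, [0, 0, 0], [0, 0, 0]]])

```text
t: 57.28
tool_pos: [0.6909, -0.0289, 0.1627]
tool_rot: [-2.637, -1.707, -0.0]
contact_force: [-0.5, -1.2, -0.5]
opening: 0.0513
grip_force: 0.0
```

```bash
python3 - <<'E'
from meas import *
im=get("top"); s=get("side")["color"]
for r in rects(im,.0165): print("px",r[0].round(),"w",r[1].round(4),"L %.1f W %.1f yaw %.1f"%r[2:])
f=lambda a,k:cv2.resize(a,None,fx=k,fy=k,interpolation=cv2.INTER_CUBIC)
cv2.imwrite("pics/v16.png",np.hstack([f(im["color"][165:285,395:475],4.5),f(s[150:270,240:330],4.5)]))
E
```

```text
px [ 39. 407.] w [0.0525 0.6448] L 216.1 W 163.7 yaw 65.1
px [221. 238.] w [0.4799 0.2336] L 150.9 W 10.9 yaw -80.0
px [215. 194.] w [0.5854 0.2521] L 91.1 W 11.5 yaw -79.6
```

View pics/v16.png

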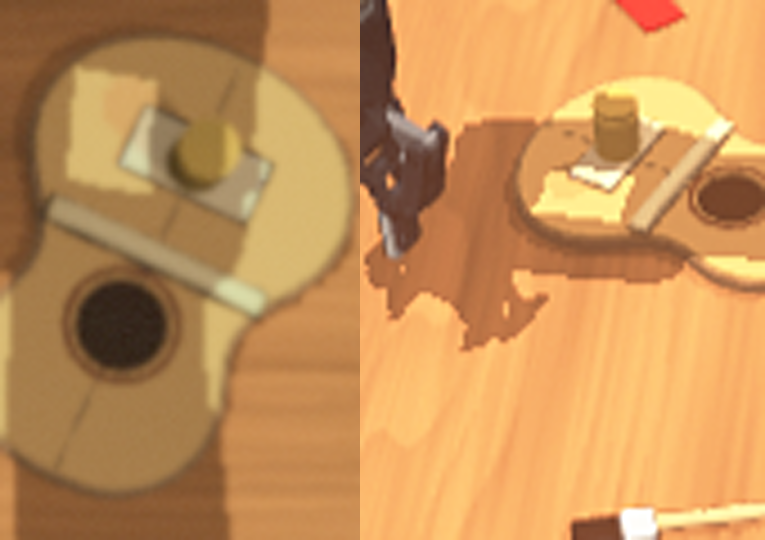

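The view shows the weight upright on the patch (top disc around crop (211,148), patch corners (148,107) to (246,220)) and the hole bar in its outline. A quick numeric check of the weight's centring.

```bash
python3 - <<'E'
from meas import *
im=get("top"); g=lambda p:np.array([395,165])+(np.float64(p)+.5)/4.5-.5
roi=cv2.resize(im["color"][185:220,425:455],None,fx=6,fy=6,interpolation=cv2.INTER_CUBIC)
m=cv2.inRange(cv2.cvtColor(roi,cv2.COLOR_BGR2HSV),(15,135,90),(30,255,255))
k=max(cv2.findContours(m,cv2.RETR_EXTERNAL,cv2.CHAIN_APPROX_NONE)[0],key=cv2.contourArea).reshape(-1,2); px=(k+.5)/6-.5+[425,185]
print("brass bbox",px.min(0),px.max(0),(px.min(0)+px.max(0))/2)
for p in((.5801,-.2723),):
    for z in(.017,.061): print(z,proj(im,[[*p,z]]))
print("disc",cast(im,[g((211,148))],.061),"patch",cast(im,g([(148,107),(272,163),(246,220),(120,164)]),.017).mean(0))
E
```

```text
brass bbox [428.08333333 184.58333333] [451.91666667 206.75      ] [440.         195.66666667]
0.017 [[438.15058588 200.95133308]]
0.061 [[441.48401942 197.40612277]]
disc [[ 0.57988427 -0.27233614]] patch [ 0.58017077 -0.2726374 ]
```

```bash
python3 -c "
from station import ctrl
print(ctrl.finish_job())"
```

```text
the job is handed in; nothing more can be done
None
```

Handed in at about 57 s of the 128 s: all four braces lie in their outlines by the camera (the patch about 1 mm off, the bars within 0.6 mm), the brass weight stands upright on the middle of the patch, and no move went near the plane or the brush, though I didn't re-measure those two.

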